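# Put the axle bolts away by length

### The arm

A 6-joint arm with a two-finger parallel gripper is mounted at the origin on the work surface. World frame = base frame: x ahead of the robot, y to its left, z up, the work surface at z = 0. Lengths are in m, angles in rad, forces in N, time in s.
With the tool pointing down it reaches from about 0.375 to 0.825 m from the base axis. Payload 5.5 kg.
Tool frame: the origin (TCP) lies on the centre line of the jaws, within the pads' length; the fingertips stand 17 mm ahead of it and the grasp point (between the pads) lies 2 mm behind it (ctrl.tcp_to_tips is the distance from the TCP to the fingertips, in m); x points along the fingers, y is the direction in which the jaws open and shut, and the axes are right-handed (so a half turn about x gives the same grasp; the last joint's range is limited). The gripper opens to 85 mm and grips with 20 to 120 N. Pads are 22 mm wide; open, the fingers measure 114 mm over their backs; the gripper's body (76 mm by 85 mm) begins 54 mm behind the grasp point. The pads swing forward as they close: fully open they stand 13 mm farther back than shut.
Start: joints at [1.224, 0.314, -0.047, 1.21, 0, 1.571], TCP at [0.204, 0.564, 0.248] pointing down, gripper open.
Joint ranges: [-2.67, 2.67], [-0.69, 1.73], [-1.03, 1.25], [-2.08, 2.16], [-1.42, 1.45], [-3.14, 3.14]. Speed limits (rad/s): [2.39, 2.39, 3.01, 3.14, 3.14, 3.14].

### API

Orientations are given as [roll, pitch, yaw] about the fixed x, y, z axes, in that order (R = Rz(yaw) Ry(pitch) Rx(roll)).
In Python, from cell import ctrl, grab_frame, calibration, nets gives the robot as it stands.
- The arm moves only by the shell command python3 -m jog 'ROWS' [OPENING] [FORCE]. ROWS is JSON, a list of rows, each an object with "linear": the shift along the world's x, y, z in mm, a list of three; "rot": the turn, a rotation vector about the world's x, y, z in degrees, a list of three. A call has 1 to 10 rows; each row shifts and turns the commanded pose from where the row before left it; what a row does not reach is not made up. A row lasts 1/8 s, in which the tool goes at most 62.5 mm and 10.7 degrees, less where a joint would pass 70% of its speed; a pose out of reach is approached as far as the arm can. A call is refused whole if a number of a shift passes 62.5 or a number of a turn 10.7, either way. A call with a gripper value outside its range is refused whole. OPENING is the finger opening in mm, from 0 to 85.4, set as the call begins (- or left out, the last holds). The fingers move at their own pace and stop on an object; FORCE is the grip in N (left out, the last holds). Time passes only in rows, so rows that do not move let the fingers close. It gives the time, the measured TCP pose, the force and the opening at its end, in the units of the state.
- ctrl.state(): the state, without advancing time (a new reading comes with each control period).
- grab_frame(name): name is "scene" or "top" or "wrist"; returns the picture (420x560x3 uint8, red, green, blue); there is no depth.
- calibration(name): a dict with "fx", "fy", "cx", "cy" (pixels), "rvec" (rotation vector, rad) and "tvec" (3), from world to camera coordinates, as OpenCV has them. Camera axes: x right, y down, z forward; pixel columns grow to the right and rows downward; lengths in m; the calibration is good to about 2 mm. A picture is of the moment at which its call begins: read the wrist's pose just before it. calibration takes no time and is no camera call; for the wrist camera it gives the pose at the moment of the call.
- ctrl.close_job(): hands the job in, once; it reports no verdict.
Trained networks look in the newest picture that a camera, given by its name, has taken for a name from the list of things; names that differ only in an ending like _2 or _b are one class to them, and where a whole thing is asked for, a point or a joint stands for the part that bears it (a point fixed in the world has none). Each returns a list of dicts, best first, with "conf" (0 to 1); they miss things now and then, are a little off and sometimes report something else, mostly with a low value. They report only what shows in the picture. A call takes as long as a camera call.
- nets.trace(camera, thing): "pixels" (420x560 bool, what is visible of it) and "pixel" ([column, row] in pixels, amid what is visible of it).
The state is a dict: "time": time; "joints": joint angles; "qd": joint speeds; "joint_efforts": joint torques, N m; "tool_pos": TCP position; "ee_rot": TCP orientation; "ft_force": force on the tool from outside, world axes, zero at the start; "torque": the same for the moment, N m; "width": finger opening in m.
Only numpy, scipy, OpenCV 4.12 (cv2) and the standard library are available. Lean on these libraries where they do the work, as an engineer would, in place of code of your own. Each camera call takes 0.05 s, during which the arm holds its last target.

### The job

Put the three loose axle bolts away: lay each one on the sloping rack that stores bolts of its own length, in the free pair of V saddles beside the stored bolt, with its shank down in both saddles and its head and nut hanging outside them. Lay them down, do not drop them, and leave the other things on the bench where they are.

Things in the scene. Friction and masses are not known exactly. Their poses are not given: they have to be found in the camera images.
- bolt_short: loose short steel axle bolt lying on the bench, hexagon head at one end, nut run on at the other: round shank 16 mm thick, 80 mm clear between head and nut; both hexagons 30 mm across flats, 13 mm thick; 6 mm of thread beyond the nut (112 mm overall). Origin: middle of the clear shank, on its axis (15 mm above the bench). x axis along the bolt to the nut. Either end may point up the rack
- bolt_medium: loose medium steel axle bolt lying on the bench, hexagon head at one end, nut run on at the other: round shank 16 mm thick, 110 mm clear between head and nut; both hexagons 30 mm across flats, 13 mm thick; 6 mm of thread beyond the nut (142 mm overall). Origin: middle of the clear shank, on its axis (15 mm above the bench). x axis along the bolt to the nut. Either end may point up the rack
- bolt_long: loose long steel axle bolt lying on the bench, hexagon head at one end, nut run on at the other: round shank 16 mm thick, 140 mm clear between head and nut; both hexagons 30 mm across flats, 13 mm thick; 6 mm of thread beyond the nut (172 mm overall). Origin: middle of the clear shank, on its axis (15 mm above the bench). x axis along the bolt to the nut. Either end may point up the rack
- rack_short: fixed green rack for short bolts: plate 104 mm wide, sloping up away from the robot at 35 degrees, two pairs of V saddles; the left pair (+y) holds a fixed stored bolt of the same length, the right is free (30 mm to -y). A carrying hoop of 10 mm rod arches over it: crossbar 262 mm above the bench, 12 mm to +x, so come in square to the plate. Origin on the bench, mid rack; x up the slope
- rack_medium: fixed green rack for medium bolts: plate 104 mm wide, sloping up away from the robot at 35 degrees, two pairs of V saddles; the left pair (+y) holds a fixed stored bolt of the same length, the right is free (30 mm to -y). A carrying hoop of 10 mm rod arches over it: crossbar 262 mm above the bench, 12 mm to +x, so come in square to the plate. Origin on the bench, mid rack; x up the slope
- rack_long: fixed green rack for long bolts: plate 104 mm wide, sloping up away from the robot at 35 degrees, two pairs of V saddles; the left pair (+y) holds a fixed stored bolt of the same length, the right is free (30 mm to -y). A carrying hoop of 10 mm rod arches over it: crossbar 262 mm above the bench, 12 mm to +x, so come in square to the plate. Origin on the bench, mid rack; x up the slope
- seat_short (a point): where the short bolt's shank middle belongs, 95 mm above the bench. x axis up the slope along both saddles, y level, z square to the plate. Plate surface 28 mm below (-z). Saddles 12 mm thick, 64 mm over their outer faces, 40 mm between (room for the fingers), 36 mm wide, tips 9 mm above the point; end play of the bolt 16 mm in all. The stored bolt is 60 mm to +y
- seat_medium (a point): where the medium bolt's shank middle belongs, 95 mm above the bench. x axis up the slope along both saddles, y level, z square to the plate. Plate surface 28 mm below (-z). Saddles 12 mm thick, 94 mm over their outer faces, 70 mm between (room for the fingers), 36 mm wide, tips 9 mm above the point; end play of the bolt 16 mm in all. The stored bolt is 60 mm to +y
- seat_long (a point): where the long bolt's shank middle belongs, 95 mm above the bench. x axis up the slope along both saddles, y level, z square to the plate. Plate surface 28 mm below (-z). Saddles 12 mm thick, 124 mm over their outer faces, 100 mm between (room for the fingers), 36 mm wide, tips 9 mm above the point; end play of the bolt 16 mm in all. The stored bolt is 60 mm to +y
- piston: aluminium piston standing upright, 54 mm across, 60 mm high; origin: centre of its underside; a bystander
- spray_can: red spray can standing, 60 mm across, 170 mm high; origin: centre of its underside; a bystander
- grinding_disc: dark grinding disc lying flat, 110 mm across, 8 mm thick; origin: centre of its underside; a bystander
- spanner: steel spanner 170 mm long, lying; x axis along it, handle to -x; a bystander
- screwdriver: wooden-handled screwdriver 180 mm long, lying; x axis along it, handle to -x; a bystander
- wire_brush: wooden wire brush 180 mm long, lying; x axis along it, handle to -x; a bystander
- oil_jar: amber jar standing, 56 mm across, 90 mm high; origin: centre of its underside; a bystander

How it is judged:
At the end, for the whole second after the job is handed in: Each bolt lies still in the free saddles of the rack of its own length, either end up: middle of its shank within 11 mm of the seat point and at most 4 mm above it, axis within 0.04 rad (2.3 degrees) of the saddles' line, so that the shank is down in both saddles, head and nut outside (distance between bolt_short and seat_short below 0.011 m and z of bolt_short in the frame of seat_short below 0.004 m and angle between the x axis of bolt_short and the x axis of seat_short, either way round below 0.04 rad and linear speed of each of bolt_short, bolt_medium, bolt_long below 0.02 m/s and distance between bolt_medium and seat_medium below 0.011 m and z of bolt_medium in the frame of seat_medium below 0.004 m and angle between the x axis of bolt_medium and the x axis of seat_medium, either way round below 0.04 rad and distance between bolt_long and seat_long below 0.011 m and z of bolt_long in the frame of seat_long below 0.004 m and angle between the x axis of bolt_long and the x axis of seat_long, either way round below 0.04 rad); the robot touches nothing.
It fails at once if the short bolt is dropped, thrown or knocked away (faster than 0.4 m/s while the fingers do not touch it) (linear speed of bolt_short above 0.4 m/s and contact force between the fingers and bolt_short below 0.1 N).
It fails at once if the medium bolt is dropped, thrown or knocked away (faster than 0.4 m/s while the fingers do not touch it) (linear speed of bolt_medium above 0.4 m/s and contact force between the fingers and bolt_medium below 0.1 N).
It fails at once if the long bolt is dropped, thrown or knocked away (faster than 0.4 m/s while the fingers do not touch it) (linear speed of bolt_long above 0.4 m/s and contact force between the fingers and bolt_long below 0.1 N).
It fails at once if a bystander (piston, spray can, disc, spanner, screwdriver, brush or jar) is moved by more than 20 mm (distance of any of piston, spray_can, grinding_disc, spanner, screwdriver, wire_brush, oil_jar from where it was at the start of the episode above 0.02 m).
It also fails if it takes over 72 s, if anything falls off the work surface, if the arm or the gripper's body presses on something with over 40 N, if the wrist force passes 120 N, or if a joint passes its speed limit or range.

## Working session

There is one attempt and no reset: what is moved stays moved. The work goes in short steps, Python scripts to look and compute and a shell command to move; the robot and the scene stay as the last step left them, time stands still between calls to the robot, and variables do not carry over. Pictures are saved under pics/ and viewed, and the job is handed in when it is done.

```bash
ls; mkdir -p pics
python3 - <<'E'
from cell import ctrl, grab_frame, calibration, nets
import cv2
print(ctrl.state())
for n in("scene","top","wrist"):
    im=grab_frame(n); cv2.imwrite(f"pics/{n}0.png",im[:,:,::-1])
    print(n,calibration(n))
E
```

```text
pics
{'time': 0.0, 'joints': array([ 1.22399196e+00,  3.14188858e-01, -4.80647731e-02,  1.21017300e+00,
        3.74972297e-06,  1.57079652e+00]), 'qd': array([ 9.16967082e-05, -2.41218401e-04,  3.12609858e-04, -7.80370319e-04,
       -1.37241953e-03, -6.32694639e-04]), 'joint_efforts': array([ 1.26693907e-03, -5.39589679e+01,  3.39749873e+01,  1.90960953e-02,
        9.67660640e-05, -2.30186643e-06]), 'tool_pos': array([0.20375543, 0.56378064, 0.24746307]), 'ee_rot': array([-1.57309614,  1.56916602, -1.91990071]), 'ft_force': array([-0.55079441,  0.60222899,  0.18233346]), 'torque': array([-0.03087618,  0.02919695, -0.00078109]), 'width': 0.08543315041964279}
scene {'fx': 432.90758419702155, 'fy': 432.90758419702155, 'cx': 280.31110465689056, 'cy': 210.64767505680055, 'rvec': array([ 1.05760375,  2.64606997, -0.73836175]), 'tvec': array([ 0.35639429, -0.26357241,  1.59511092])}
top {'fx': 480.6511883231485, 'fy': 480.6511883231485, 'cx': 276.34326163369354, 'cy': 208.96813434988363, 'rvec': array([ 2.05658941, -2.15176456,  0.23404714]), 'tvec': array([0.00639882, 0.49509342, 1.26533215])}
wrist {'fx': 313.4108344639547, 'fy': 313.4108344639547, 'cx': 284.44546369896494, 'cy': 208.96768216353485, 'rvec': array([-2.36185254, -1.65758965, -0.25049352]), 'tvec': array([-0.59998282, -0.03779218,  0.37810094])}
```

View pics/scene0.png

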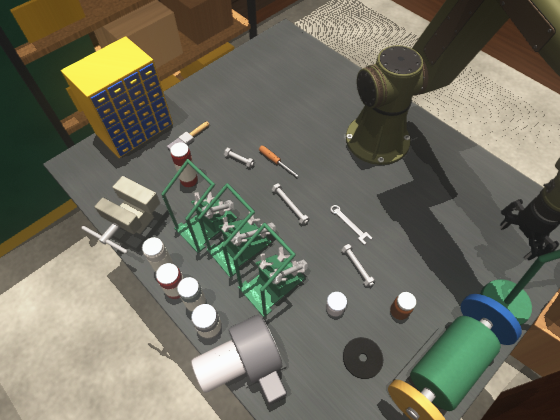

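View pics/top0.png

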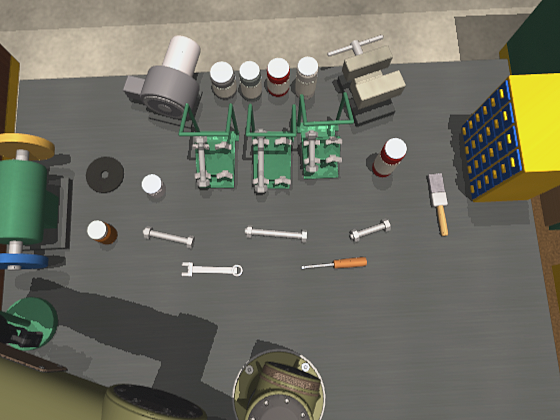

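View pics/wrist0.png

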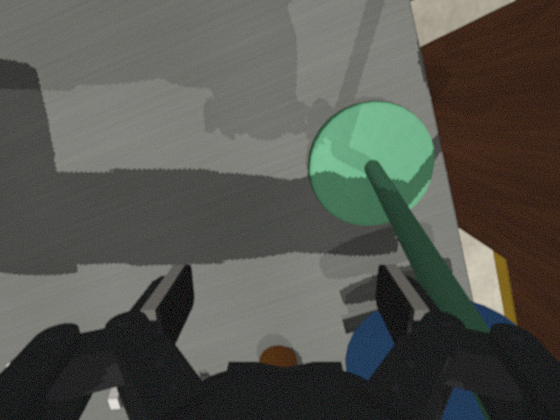

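```bash
cat > h.py <<'E'
from cell import ctrl, grab_frame, calibration, nets
import numpy as np, cv2
from scipy.spatial.transform import Rotation as R
def cam(n):
    c=calibration(n); K=np.array([[c['fx'],0,c['cx']],[0,c['fy'],c['cy']],[0,0,1]]); Rm=cv2.Rodrigues(np.array(c['rvec']))[0]
    return K,Rm,np.array(c['tvec'])
def proj(C,p):
    q=np.atleast_2d(p)@C[1].T+C[2]; q=q@C[0].T; return q[:,:2]/q[:,2:]
def ray(C,px):
    d=C[1].T@np.linalg.solve(C[0],[px[0],px[1],1]); return -C[1].T@C[2], d
def onz(C,px,z):
    o,d=ray(C,px); return o+d*(z-o[2])/d[2]
def tri(Cs,pxs):
    A=0;b=0
    for C,p in zip(Cs,pxs):
        o,d=ray(C,p); d=d/np.linalg.norm(d); M=np.eye(3)-np.outer(d,d); A=A+M; b=b+M@o
    x=np.linalg.solve(A,b); return x,[np.linalg.norm(proj(C,x)[0]-p) for C,p in zip(Cs,pxs)]
E
python3 - <<'E'
from h import *
import pickle
out={}
for n in("top","scene"):
    grab_frame(n); C=cam(n)
    for t in("bolt_short","bolt_medium","bolt_long","rack_short","rack_medium","rack_long"):
        r=nets.trace(n,t)
        for k in r[:2]:
            ys,xs=np.nonzero(k['pixels'])
            print(n,t,round(k['conf'],2),np.round(k['pixel']),len(xs),xs.min(),xs.max(),ys.min(),ys.max(),np.round(onz(C,k['pixel'],.015),3))
        out[n,t]=r
pickle.dump(out,open('tr0.pkl','wb'))
print(ctrl.state()['time'])
im=cv2.imread('pics/top0.png'); 
cv2.imwrite('pics/c1.png',cv2.resize(im[85:205,165:365],None,fx=4,fy=4,interpolation=cv2.INTER_CUBIC))
cv2.imwrite('pics/c2.png',cv2.resize(im[205:285,130:400],None,fx=2.9,fy=2.9,interpolation=cv2.INTER_CUBIC))
im=cv2.imread('pics/scene0.png'); 
cv2.imwrite('pics/c3.png',cv2.resize(im[140:320,150:390],None,fx=3.2,fy=3.2,interpolation=cv2.INTER_CUBIC))
E
```

```text
top bolt_short 0.56 [372. 225.] 335 350 390 218 240 [ 0.446 -0.281  0.015]
top bolt_medium 0.73 [170. 234.] 352 144 194 227 246 [0.444 0.284 0.015]
top bolt_long 0.78 [276. 231.] 423 245 306 225 241 [ 0.44  -0.014  0.015]
top rack_short 0.95 [321. 140.] 2492 297 352 93 178 [ 0.703 -0.157  0.015]
top rack_medium 0.98 [215. 151.] 2617 179 238 104 187 [0.685 0.154 0.015]
top rack_long 0.74 [274. 156.] 2614 245 296 104 191 [ 0.663 -0.016  0.015]
scene bolt_short 0.66 [239. 160.] 195 224 253 148 166 [ 0.438 -0.267  0.015]
scene bolt_short 0.6 [271. 278.] 2845 233 307 223 316 [0.659 0.136 0.015]
scene bolt_medium 0.66 [358. 267.] 278 343 373 245 284 [0.443 0.291 0.015]
scene bolt_medium 0.66 [405. 305.] 505 390 415 293 319 [0.435 0.465 0.015]
scene bolt_long 0.61 [295. 206.] 258 273 308 184 224 [0.43  0.005 0.015]
scene rack_short 0.67 [199. 216.] 2379 161 236 159 252 [ 0.681 -0.184  0.015]
scene rack_medium 0.64 [271. 277.] 2668 234 306 223 315 [0.657 0.132 0.015]
scene rack_medium 0.28 [267. 152.] 179 259 280 146 163 [ 0.34  -0.227  0.015]
scene rack_long 0.61 [236. 240.] 2182 199 274 184 275 [ 0.654 -0.034  0.015]
0.85
```

View pics/c1.png

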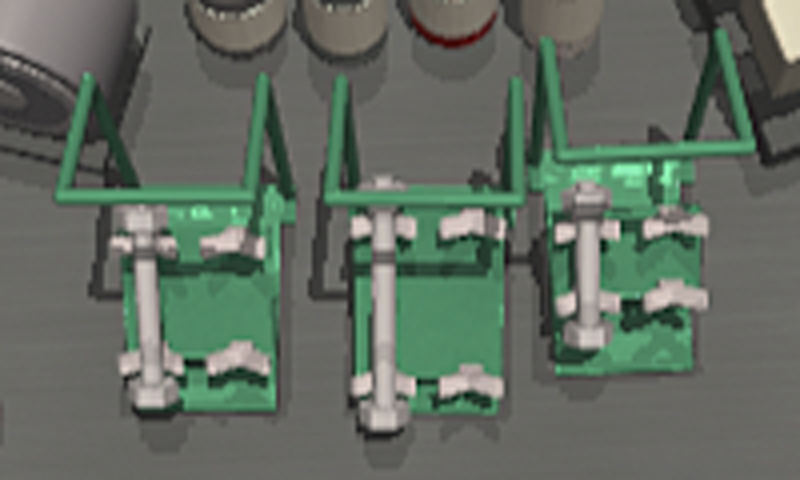

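View pics/c2.png

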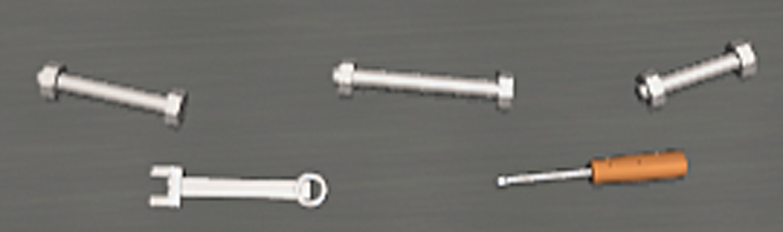

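View pics/c3.png

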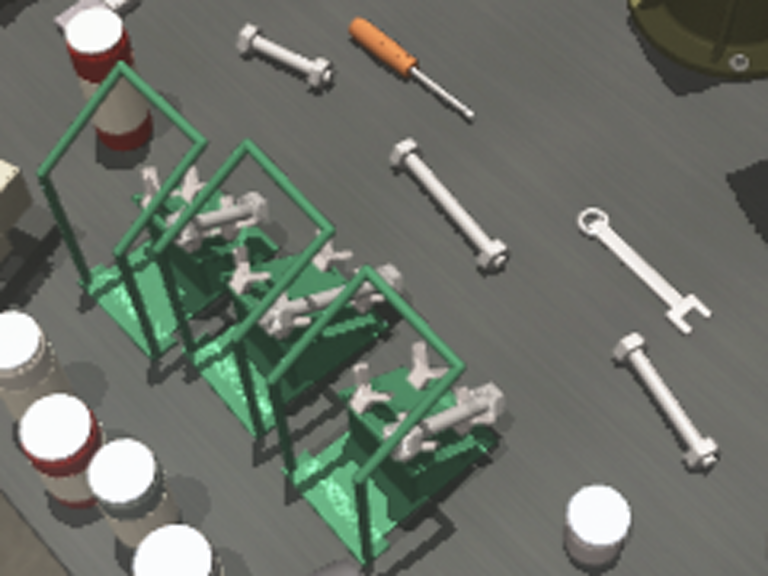

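Run:
```python
from h import *
s=ctrl.state(); C=cam("wrist"); Rt=R.from_euler('xyz',s['ee_rot']).as_matrix()
print(np.round(Rt,3))
print("cam pos tool",np.round(Rt.T@(-C[1].T@C[2]-s['tool_pos']),4)); print("cam axes in tool (cols)",np.round((Rt.T@C[1].T),3))
T=cam("top");S=cam("scene")
o=lambda C:-C[1].T@C[2]
print(o(T),o(S))
# bolts: ends in crops; top crop c2 (x=130+u/2.9,y=205+v/2.9), scene crop c3 (150+u/3.2,140+v/3.2)
t2=lambda u,v:(130+(u+.5)/2.9-.5,205+(v+.5)/2.9-.5); s3=lambda u,v:(150+(u+.5)/3.2-.5,140+(v+.5)/3.2-.5)
t1=lambda u,v:(165+(u+.5)/4-.5,85+(v+.5)/4-.5)
for nm,a,b in[("med nut?",t2(50,80),s3(707,453)),("med other",t2(173,105),s3(630,350)),("long L",t2(345,77),s3(493,255)),("long R",t2(505,90),s3(405,155)),("short L",t2(652,87),s3(320,74)),("short R",t2(741,60),s3(250,40)),
 ("rm stored low",t1(152,388),s3(488,402)),("rm stored up",t1(144,222),s3(402,440)),("rl low",t1(382,412),s3(386,282)),("rl up",t1(382,192),s3(278,325)),("rs low",t1(587,332),s3(255,210)),("rs up",t1(587,200),s3(183,243)),
 ("hoop m L",t1(62,195),s3(462,370)),("hoop m R",t1(252,193),s3(368,272)),("hoop l L",t1(330,199),s3(330,232)),("hoop l R",t1(518,198),s3(247,146)),("hoop s L",t1(562,154),s3(203,143)),("hoop s R",t1(750,147),s3(122,67))]:
    x,e=tri([T,S],[a,b]); print(nm,np.round(x*1000,1),np.round(e,1))
```

```text
[[ 0.    0.34  0.94]
 [ 0.    0.94 -0.34]
 [-1.    0.    0.  ]]
cam pos tool [-0.1247  0.0002 -0.0756]
cam axes in tool (cols) [[-0.001 -0.295  0.955]
 [ 1.    -0.     0.001]
 [ 0.     0.955  0.295]]
[ 0.20543082 -0.00891343  1.34310931] [0.98049077 0.51742834 1.22954135]
med nut? [452.7 348.5  19.1] [0. 0.]
med other [424. 229.  18.] [0.5 0.4]
long L [444.2  62.6  17.3] [0.7 0.6]
long R [424.3 -90.1  14.1] [0.2 0.2]
short L [ 420.  -231.1   17.3] [0.1 0.1]
short R [ 443.6 -320.6   15.3] [0.5 0.4]
rm stored low [579.3 184.5  64.1] [0.1 0.1]
rm stored up [677.9 177.9 126.5] [0.4 0.4]
rl low [557.9  25.7  55.1] [0.2 0.2]
rl up [686.7  20.8 132.7] [1.1 1.1]
rs low [ 603.1 -117.1   71.6] [0.4 0.3]
rs up [ 686.7 -119.3  103.4] [0.7 0.6]
hoop m L [643.4 207.7 261.9] [0.5 0.5]
hoop m R [638.3  94.4 263.6] [0.7 0.7]
hoop l L [634.1  46.6 262.2] [0.1 0.1]
hoop l R [628.9 -65.2 262.9] [0.1 0.1]
hoop s L [654.7 -92.6 264.6] [0.3 0.2]
hoop s R [ 654.6 -205.7  263. ] [0.3 0.2]
```

```bash
python3 -m jog '[{"linear":[27,-44,5],"rot":[0,0,1.8]},{"linear":[27,-44,5],"rot":[0,0,1.8]},{"linear":[27,-44,5],"rot":[0,0,1.8]},{"linear":[27,-44,5],"rot":[0,0,1.8]},{"linear":[27,-44,5],"rot":[0,0,1.8]},{"linear":[27,-44,5],"rot":[0,0,1.8]},{"linear":[27,-44,5],"rot":[0,0,1.8]},{"linear":[27,-44,5],"rot":[0,0,1.8]},{"linear":[27,-44,5],"rot":[0,-5,1.8]},{"linear":[27,-44,5],"rot":[0,-10,1.8]}]' 85 60; python3 -m jog '[{"linear":[0,0,0],"rot":[0,-10,0]},{"linear":[0,0,0],"rot":[0,-10,0]},{"linear":[0,0,0],"rot":[0,0,0]},{"linear":[0,0,0],"rot":[0,0,0]}]'
python3 - <<'E'
from h import *
s=ctrl.state();C=cam("wrist");im=grab_frame("wrist");cv2.imwrite("pics/w1.png",im[:,:,::-1])
import pickle;pickle.dump((C,im,s),open('w1.pkl','wb'))
print(np.round(s['joints'],3),s['tool_pos'],s['time']);print(np.round(R.from_euler('xyz',s['ee_rot']).as_matrix(),3))
E
```

```text
time: 2.1
tool_pos: [0.4763, 0.1227, 0.2988]
ee_rot: [0.054, 1.305, 0.022]
ft_force: [-0.3, -0.5, -0.6]
width: 0.0849
time: 2.6
tool_pos: [0.4753, 0.125, 0.3007]
ee_rot: [0.045, 0.959, 0.014]
ft_force: [1.0, 0.1, 1.2]
width: 0.0853
[ 0.394 -0.371 -0.768  0.596 -0.214  0.361] [0.47525598 0.12504308 0.30069425] 2.6
[[ 0.574  0.023  0.818]
 [ 0.008  0.999 -0.033]
 [-0.819  0.026  0.574]]
```

View pics/w1.png

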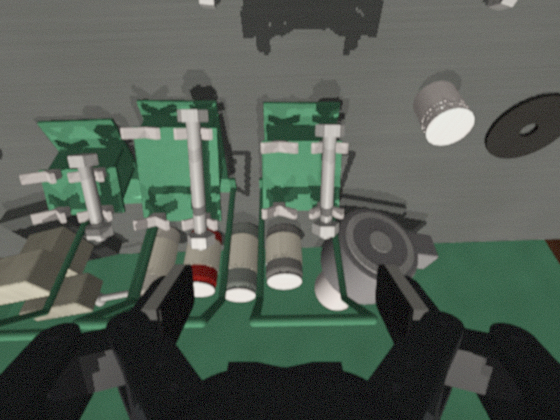

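```bash
python3 -m jog '[{"linear":[0,-45,0],"rot":[0,0,0]},{"linear":[0,-60,0],"rot":[0,0,0]},{"linear":[0,-60,0],"rot":[0,0,0]},{"linear":[0,-25,0],"rot":[0,0,0]},{"linear":[0,0,0],"rot":[0,0,0]},{"linear":[0,0,0],"rot":[0,0,0]}]'
python3 - <<'E'
from h import *
s=ctrl.state();C=cam("wrist");im=grab_frame("wrist");cv2.imwrite("pics/w2.png",im[:,:,::-1])
import pickle;pickle.dump((C,im,s),open('w2.pkl','wb'))
print(np.round(s['joints'],3),s['tool_pos'],s['time'])
a=cv2.imread('pics/w1.png');b=cv2.imread('pics/w2.png')
cv2.imwrite('pics/d1.png',cv2.resize(a[85:265,10:370],None,fx=2.2,fy=2.2,interpolation=cv2.INTER_CUBIC))
E
```

```text
time: 3.4
tool_pos: [0.4753, -0.0657, 0.2994]
ee_rot: [0.044, 0.96, 0.013]
ft_force: [-0.4, 1.1, -1.2]
width: 0.0854
[-0.226 -0.412 -0.796  0.589  0.136 -0.153] [ 0.47532241 -0.06568076  0.2994119 ] 3.4
```

View pics/d1.png

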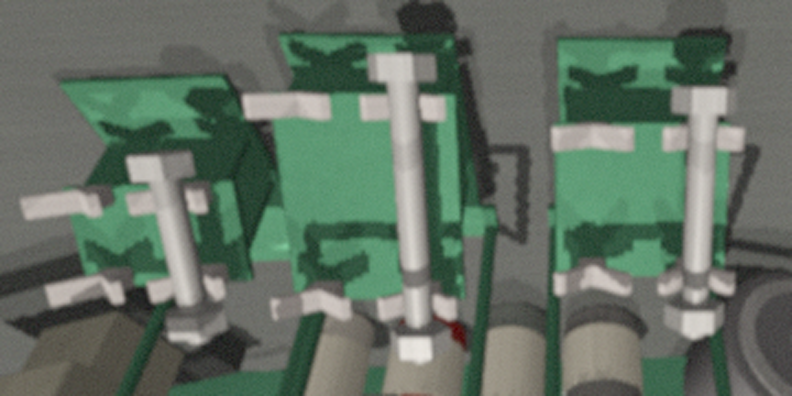

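View pics/w2.png

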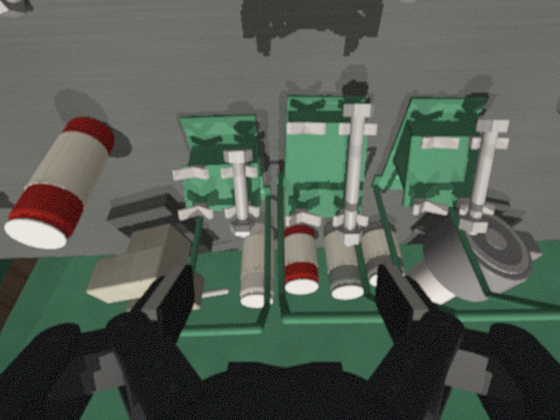

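```bash
cat >> h.py <<'E'
CL={'short':80,'medium':110,'long':140}
def seatR(yaw): return R.from_euler('z',yaw,degrees=True).as_matrix()@R.from_euler('y',-35,degrees=True).as_matrix()
def wf(L):
    o=L/2-8; i=o-12; seg=[]
    for yo in(0,60):
        for s in(-1,1):
            for x in (s*o,s*i):
                seg.append([(x,yo-18,9),(x,yo,-11.3),(x,yo+18,9)])
    h=L/2
    seg.append([(-h,60,0),(h,60,0)])
    for x in(-h-13,-h,h,h+13): seg.append([(x,45,0),(x,60,15),(x,75,0),(x,60,-15),(x,45,0)])
    return seg
def draw(im,C,P,yaw,L,k,off,col=(0,0,255)):
    Rm=seatR(yaw)
    for s in wf(L):
        p=(proj(C,np.array(s)/1000@Rm.T+P)+.5-np.array(off))*k-.5
        cv2.polylines(im,[np.round(p*8).astype(int)],False,col,1,cv2.LINE_AA,3)
E
python3 - <<'E'
from h import *
import pickle
P={'medium':((.6265,.1215,.095),-2.8),'long':((.619,-.0375,.095),-2.5),'short':((.643,-.179,.095),-.5)}
for n,off,w in(('w1',(10,85),360),('w2',(165,85),350)):
    C,im,s=pickle.load(open(n+'.pkl','rb')); k=2.2
    b=cv2.resize(im[off[1]:off[1]+180,off[0]:off[0]+w,::-1],None,fx=k,fy=k,interpolation=cv2.INTER_CUBIC)
    for q in P: draw(b,C,np.array(P[q][0]),P[q][1],CL[q],k,off)
    cv2.imwrite(f'pics/o_{n}.png',b)
E
```

```text
(no output)
```

View pics/o_w1.png

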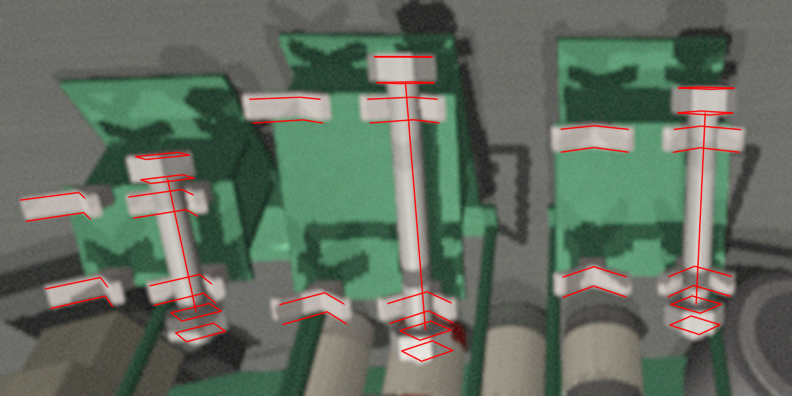

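View pics/o_w2.png

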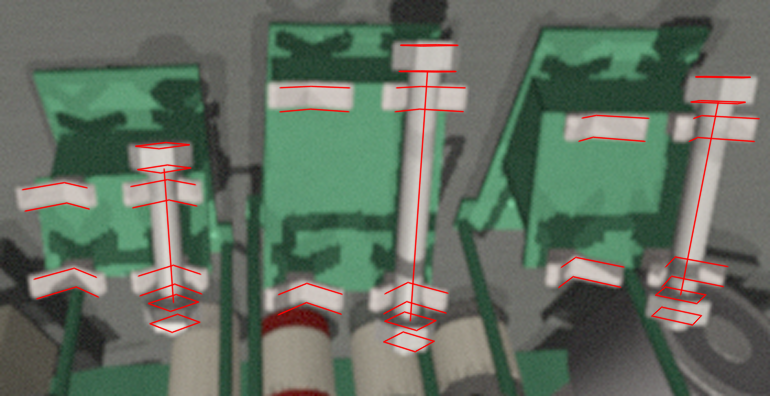

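```bash
cat >> h.py <<'E'
def Rdown(yyaw): # tool down, tool y at yaw yyaw(deg)
    a=np.radians(yyaw); x=np.array([0,0,-1.]); y=np.array([np.cos(a),np.sin(a),0]); return np.stack([x,y,np.cross(x,y)],1)
def Rplace(yaw):
    S=seatR(yaw); x=-S[:,2]; y=S[:,1]; return np.stack([x,y,np.cross(x,y)],1)
def delta(p,Rt,n=10):
    s=ctrl.state(); Rc=R.from_euler('xyz',s['ee_rot']); rv=(R.from_matrix(Rt)*Rc.inv()).as_rotvec(degrees=True); d=(np.array(p)-s['tool_pos'])*1000
    print('t',s['time'],'pos',np.round(s['tool_pos']*1000,1),'d',np.round(d,1),'rv',np.round(rv,2),'per row',np.round(d/n,1),np.round(rv/n,2),'j',np.round(s['joints'],2),'w',round(s['width']*1000,1),'F',np.round(s['ft_force'],1))
E
python3 -c "
from h import *
delta((.434,-.014,.2),Rdown(-7.4))"
```

```text
t 3.45 pos [475.  -65.1 299.1] d [-41.   51.1 -99.1] rv [ 28.76  26.77 -92.39] per row [-4.1  5.1 -9.9] [ 2.88  2.68 -9.24] j [-0.23 -0.41 -0.8   0.59  0.14 -0.15] w 84.7 F [-0.4  0.5 -0.6]
```

```bash
python3 -m jog '[{"linear":[-4,5,-10],"rot":[2.9,2.7,-9.2]},{"linear":[-4,5,-10],"rot":[2.9,2.7,-9.2]},{"linear":[-4,5,-10],"rot":[2.9,2.7,-9.2]},{"linear":[-4,5,-10],"rot":[2.9,2.7,-9.2]},{"linear":[-4,5,-10],"rot":[2.9,2.7,-9.2]},{"linear":[-4,5,-10],"rot":[2.9,2.7,-9.2]},{"linear":[-4,5,-10],"rot":[2.9,2.7,-9.2]},{"linear":[-4,5,-10],"rot":[2.9,2.7,-9.2]},{"linear":[-4,5,-10],"rot":[2.9,2.7,-9.2]},{"linear":[-5,6,-9],"rot":[2.9,2.7,-9.2]}]' 60; python3 -m jog '[{"linear":[0,0,0],"rot":[0,0,0]},{"linear":[0,0,0],"rot":[0,0,0]}]'
cat >> h.py <<'E'
def snap(n,cname="wrist"):
    import pickle
    s=ctrl.state();C=cam(cname);im=grab_frame(cname);cv2.imwrite(f"pics/{n}.png",im[:,:,::-1]);pickle.dump((C,im,s),open(n+'.pkl','wb')); return C,im,s
E
python3 -c "
from h import *
delta((.434,-.014,.2),Rdown(-7.4)); C,im,s=snap('w3')"
```

```text
time: 4.7
tool_pos: [0.4336, -0.0127, 0.1992]
ee_rot: [-2.957, 1.564, 1.629]
ft_force: [-0.7, 0.4, -0.0]
width: 0.0596
time: 4.95
tool_pos: [0.4334, -0.014, 0.1996]
ee_rot: [2.848, 1.565, 1.158]
ft_force: [-0.0, 0.3, -0.6]
width: 0.0599
t 4.95 pos [433.4 -14.  199.6] d [0.6 0.  0.4] rv [-0.28  0.12 -0.52] per row [0.1 0.  0. ] [-0.03  0.01 -0.05] j [-0.04  0.03 -0.5   1.04  0.    1.65] w 59.9 F [-0.   0.3 -0.6]
```

View pics/w3.png

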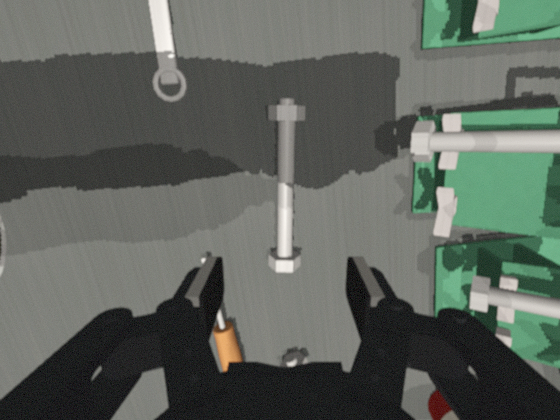

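```bash
python3 -c "
from h import *
import pickle
C,im,s=pickle.load(open('w3.pkl','rb'))
a=onz(C,(287,121),.017);b=onz(C,(285,252),.017);print(a,b,(a+b)/2,np.linalg.norm(a-b),np.degrees(np.arctan2(*(a-b)[[1,0]])))
delta((*((a+b)/2)[:2],.1),Rdown(np.degrees(np.arctan2(*(a-b)[[1,0]]))-90))
"
```

```text
[0.44429976 0.05407244 0.017     ] [ 0.42629664 -0.07971759  0.017     ] [ 0.4352982  -0.01282257  0.017     ] 0.13499586018549148 82.33617506804413
t 5.0 pos [433.3 -14.1 199.7] d [  2.    1.3 -99.7] rv [-0.29  0.14 -0.74] per row [  0.2   0.1 -10. ] [-0.03  0.01 -0.07] j [-0.04  0.03 -0.51  1.04  0.01  1.66] w 60.1 F [-0.5  0.1 -0.3]
```

```bash
python3 -m jog '[{"linear":[1.5,0.7,-40],"rot":[-0.3,0.1,-0.7]},{"linear":[0,0,-45],"rot":[0,0,0]},{"linear":[0,0,-45],"rot":[0,0,0]},{"linear":[0,0,-30],"rot":[0,0,0]},{"linear":[0,0,-19],"rot":[0,0,0]},{"linear":[0,0,0],"rot":[0,0,0]}]' 45; python3 -m jog '[{"linear":[0,0,0],"rot":[0,0,0]},{"linear":[0,0,0],"rot":[0,0,0]},{"linear":[0,0,0],"rot":[0,0,0]},{"linear":[0,0,0],"rot":[0,0,0]}]' 0 80;python3 -c "
from h import *
delta((.434,-.014,.2),Rdown(-7.4))"
```

```text
time: 5.75
tool_pos: [0.4334, -0.0138, 0.0198]
ee_rot: [-1.49, 1.569, 3.087]
ft_force: [0.2, 0.1, -0.4]
width: 0.0449
time: 6.25
tool_pos: [0.4354, -0.014, 0.0217]
ee_rot: [2.058, 1.569, 0.351]
ft_force: [-2.2, 0.5, 6.1]
width: 0.0129
t 6.25 pos [435.4 -14.   21.7] d [ -1.4  -0.  178.3] rv [-0.03  0.09  0.41] per row [-0.1 -0.  17.8] [-0.    0.01  0.04] j [-0.03  0.24 -0.73  0.6   0.    1.67] w 12.9 F [-2.2  0.5  6.1]
```

```bash
python3 -m jog '[{"linear":[0,0,0],"rot":[0,0,0]},{"linear":[0,0,8],"rot":[0,0,0]},{"linear":[0,0,15],"rot":[0,0,0]},{"linear":[0,0,30],"rot":[0,0,0]},{"linear":[0,0,30],"rot":[0,0,0]},{"linear":[0,0,0],"rot":[0,0,0]}]';python3 -c "
from h import *
delta((.434,-.014,.2),Rdown(-7.4));snap('w4')"
```

```text
time: 7.0
tool_pos: [0.4366, -0.0141, 0.1057]
ee_rot: [1.744, 1.566, 0.037]
ft_force: [0.7, 0.2, -2.7]
width: 0.0128
t 7.0 pos [436.6 -14.1 105.7] d [-2.6  0.1 94.3] rv [-0.01  0.26  0.43] per row [-0.3  0.   9.4] [-0.    0.03  0.04] j [-0.03  0.12 -0.64  0.81  0.    1.67] w 12.8 F [ 0.7  0.2 -2.7]
```

View pics/w4.png

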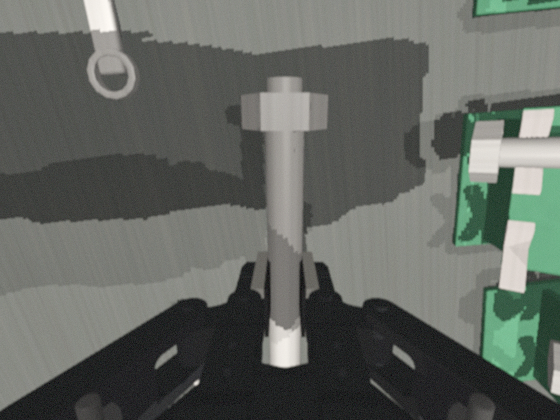

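```bash
cat >> h.py <<'E'
def inhand(C,s,px,xt): # px ray intersect tool plane x=xt (mm) -> tool coords mm
    o,d=ray(C,px); Rt=R.from_euler('xyz',s['ee_rot']).as_matrix(); o=Rt.T@(o-s['tool_pos'])*1000; d=Rt.T@d
    return np.round(o+d*(xt-o[0])/d[0],1)
E
python3 -c "
from h import *
import pickle
C,im,s=pickle.load(open('w4.pkl','rb'))
for r in (78,92,130,330,335,345,365):print(r,inhand(C,s,(285,r),6.7),inhand(C,s,(285,r),0),inhand(C,s,(285,r),-8))
cv2.imwrite('pics/w4z.png',cv2.resize(im[60:380,190:380,::-1],None,fx=1.85,fy=1.85,interpolation=cv2.INTER_CUBIC))
"
```

```text
78 [  6.7   0.2 -88.5] [  0.    0.1 -87.8] [ -8.    0.1 -87. ]
92 [  6.7   0.2 -83.4] [  0.    0.1 -83. ] [ -8.    0.1 -82.5]
130 [  6.7   0.2 -68.9] [  0.    0.2 -69.2] [ -8.    0.1 -69.6]
330 [ 6.7  0.2 27.9] [ 0.   0.2 22.6] [-8.   0.2 16.3]
335 [ 6.7  0.2 30.8] [ 0.   0.2 25.4] [-8.   0.2 18.9]
345 [ 6.7  0.2 36.9] [ 0.   0.2 31.1] [-8.   0.2 24.3]
365 [ 6.7  0.2 49.4] [ 0.   0.2 43. ] [-8.   0.2 35.4]
```

View pics/w4z.png

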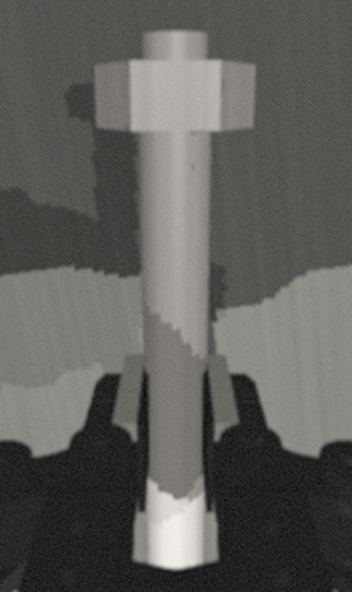

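```bash
python3 -c "
from h import *
import pickle
C,im,s=pickle.load(open('w4.pkl','rb'))
for r,dp in ((130,134),(319,169),(350,240),(350,209)):
  Rt=R.from_euler('xyz',s['ee_rot']).as_matrix(); o,d=ray(C,(285,r)); print(r,np.round(Rt.T@(o+d*dp/1000-s['tool_pos'])*1000,1))
C,im,s=snap('s4','scene'); p=proj(C,s['tool_pos'])[0]; print(p); x,y=map(int,p)
cv2.imwrite('pics/s4z.png',cv2.resize(im[y-60:y+60,x-80:x+80,::-1],None,fx=5,fy=5,interpolation=cv2.INTER_CUBIC))
"
```

```text
130 [ 13.3   0.2 -68.5]
319 [19.3  0.2 30.8]
350 [72.9  0.4 98.2]
350 [47.4  0.3 75.7]
[290.17270616 188.57717972]
```

View pics/s4z.png

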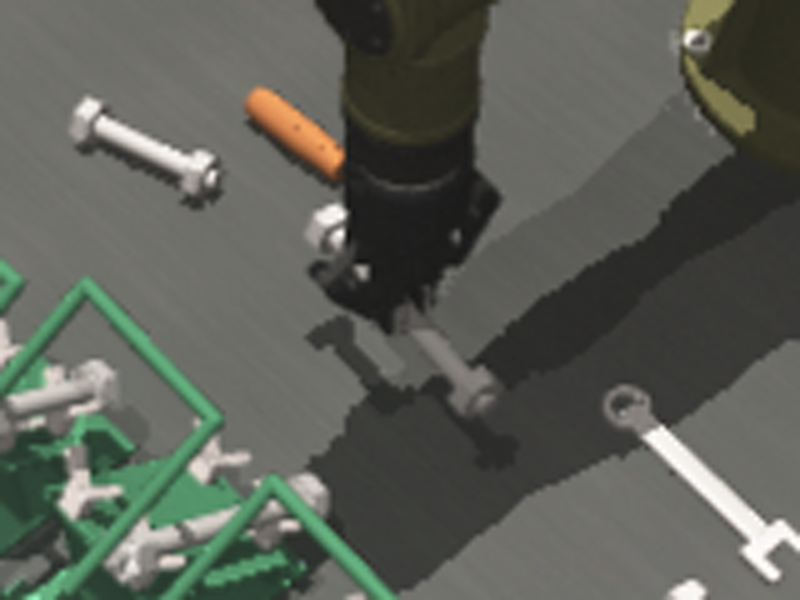

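```bash
python3 -c "
from h import *
import pickle
C,im,s=pickle.load(open('s4.pkl','rb')); p=proj(C,s['tool_pos'])[0]; x,y=map(int,p)
Rt=R.from_euler('xyz',s['ee_rot']).as_matrix()
for xt in(-10,7,14,30):
  for z in(-76,76): print(xt,z,(proj(C,s['tool_pos']+Rt@np.array([xt,0,z])/1000)[0]-[x-80,y-60]+.5)*5)
C,im,s=pickle.load(open('w4.pkl','rb'))
for xt in(7,20,35,50):print(xt,np.round(proj(C,s['tool_pos']+Rt@np.array([[xt,0,z] for z in(-69,71,84)])/1000)[:,1]))
"
```

```text
-10 -76 [477.85433421 380.21544595]
-10 76 [332.92854636 216.39117688]
7 -76 [476.51221218 394.94753372]
7 76 [333.15856556 232.15427912]
14 -76 [475.96805861 400.92055102]
14 76 [333.25189164 238.54987011]
30 -76 [474.74239425 414.37431636]
30 76 [333.46224221 252.96509107]
7 [401. 222. 444.]
20 [396. 224. 450.]
35 [391. 227. 456.]
50 [386. 230. 463.]
```

Run:
```python
from h import *
import pickle
for n,q in(('w1','long'),('w2','long')):
    C,im,s=pickle.load(open(n+'.pkl','rb')); k=4
    c=proj(C,[.619,-.0175,.095])[0].astype(int); off=(c[0]-62,c[1]-85)
    b=cv2.resize(im[off[1]:off[1]+150,off[0]:off[0]+125,::-1],None,fx=k,fy=k,interpolation=cv2.INTER_CUBIC)
    cv2.imwrite(f'pics/z_{n}_{q}.png',b); print(n,off)
a=cv2.imread('pics/z_w1_long.png');b=cv2.imread('pics/z_w2_long.png')
cv2.imwrite('pics/z_long.png',cv2.resize(np.hstack([a,b]),None,fx=.8,fy=.8,interpolation=cv2.INTER_AREA))
```

```text
w1 (np.int64(103), np.int64(96))
w2 (np.int64(260), np.int64(91))
```

View pics/z_long.png

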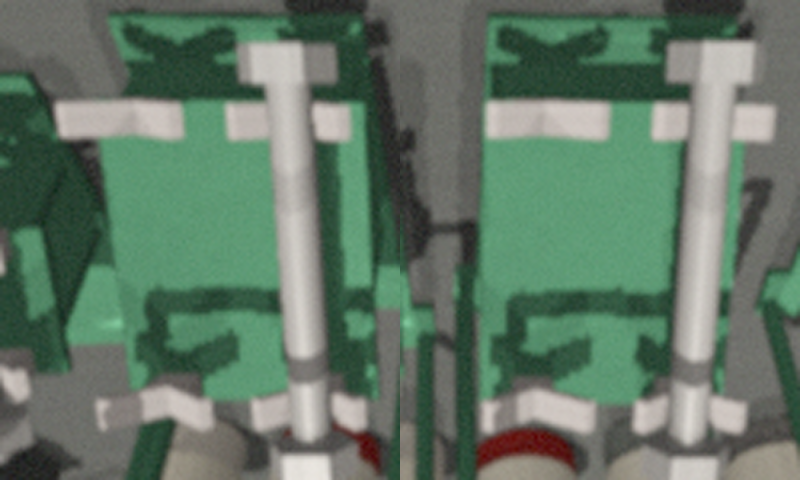

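```bash
cat > fit.py <<'E'
from h import *
import pickle
from scipy.optimize import least_squares
# obs: list of (view, off, k, tips{(sx,sy):(u,v)}, shank [(u,v),(u,v)])
def fit(q,obs,p0,yaw0):
    L=CL[q]; xm=L/2-14
    Cs={n:pickle.load(open(n+'.pkl','rb'))[0] for n,*_ in obs}
    def f(v,full=False):
        Rm=seatR(v[3]);P=v[:3]/1000; r=[]
        for n,off,k,tips,sh in obs:
            cv=lambda u:(np.array(u)+.5)/k-.5+np.array(off)
            for (sx,sy),uv in tips.items():
                r+=list(proj(Cs[n],Rm@(np.array([sx*xm,sy*18,9])/1000)+P)[0]-cv(uv))
            a,b=proj(Cs[n],np.array([[-L/2,60,0],[L/2,60,0]])/1000@Rm.T+P); t=(b-a)/np.linalg.norm(b-a)
            for uv in sh: d=cv(uv)-a; r.append(2*(t[0]*d[1]-t[1]*d[0]))
        return np.array(r)
    v0=[*(np.array(p0)*1000),yaw0]
    s=least_squares(f,v0); print(q,'free',np.round(s.x,2),np.round(s.fun,1))
    s=least_squares(lambda w:f([w[0],w[1],95,w[2]]),[v0[0],v0[1],yaw0]); print(q,'z=95',np.round(s.x,2),round(np.sqrt(np.mean(s.fun**2)),2))
E
python3 - <<'E'
from fit import *
fit('long',[('w1',(103,96),3.2,{(-1,-1):(58,120),(-1,1):(183,121),(1,-1):(102,415),(1,1):(211,414)},[(290,90),(308,430)]),
('w2',(260,91),3.2,{(-1,-1):(87,120),(-1,1):(210,121),(1,-1):(83,415),(1,1):(194,415)},[(312,90),(290,440)])],(.619,-.0375,.095),-2.5)
E
```

```text
long free [617.37 -39.18  93.32  -3.3 ] [ 1.7 -0.3 -5.  -0.3  0.6  0.3 -4.   0.5  0.   3.7  3.9 -0.5 -2.9 -0.4
  3.5  0.8 -2.3  0.8  1.  -2.5]Traceback (most recent call last):
  File "<stdin>", line 2, in <module>
  File "fit.py", line 19, in fit
    s=least_squares(lambda w:f([w[0],w[1],95,w[2]]),[v0[0],v0[1],yaw0]); print(q,'z=95',np.round(s.x,2),round(np.sqrt(np.mean(s.fun**2)),2))
    return func(*args, **kwargs)
    vector_fun = VectorFunction(
        fun_wrapped,
    ...<6 lines>...
        workers=workers
    )
    self._update_fun()
    ~~~~~~~~~~~~~~~~^^
    self.f = self.fun_wrapped(xp_copy(self.x))
             ~~~~~~~~~~~~~~~~^^^^^^^^^^^^^^^^^
    return np.atleast_1d(self.fun(x))
                         ~~~~~~~~^^^
    return self.f(x, *self.args, **self.kwargs)
           ~~~~~~^^^^^^^^^^^^^^^^^^^^^^^^^^^^^^
  File "fit.py", line 19, in <lambda>
    s=least_squares(lambda w:f([w[0],w[1],95,w[2]]),[v0[0],v0[1],yaw0]); print(q,'z=95',np.round(s.x,2),round(np.sqrt(np.mean(s.fun**2)),2))
                             ~^^^^^^^^^^^^^^^^^^^^^
  File "fit.py", line 9, in f
    Rm=seatR(v[3]);P=v[:3]/1000; r=[]
                     ~~~~~^~~~~
TypeError: unsupported operand type(s) for /: 'list' and 'int'
```

```bash
cat >> h.py <<'E'
SEAT={'medium':((.6265,.1215,.095),-2.8),'long':((.6185,-.038,.095),-2.9),'short':((.643,-.179,.095),-.5)}
def tgt(q,n,zt,xt=6.7,s=0):
    P,y=SEAT[q]; Rs=seatR(y); return np.array(P)+Rs@np.array([s-zt,0,n+xt])/1000, Rplace(y)
E
python3 -c "
from h import *
delta(*tgt('long',150,1))"
```

```text
t 7.1 pos [434.4 -14.  103.2] d [ 93.5 -19.4 119.6] rv [-30.22 -25.04  91.67] per row [ 9.4 -1.9 12. ] [-3.02 -2.5   9.17] j [-0.03  0.12 -0.64  0.8   0.    1.67] w 13.0 F [ 0.4 -0.7 -2.9]
```

```bash
python3 -m jog '[{"linear":[9,-2,12],"rot":[-3,-2.5,9.2]},{"linear":[9,-2,12],"rot":[-3,-2.5,9.2]},{"linear":[9,-2,12],"rot":[-3,-2.5,9.2]},{"linear":[9,-2,12],"rot":[-3,-2.5,9.2]},{"linear":[9,-2,12],"rot":[-3,-2.5,9.2]},{"linear":[9,-2,12],"rot":[-3,-2.5,9.2]},{"linear":[9,-2,12],"rot":[-3,-2.5,9.2]},{"linear":[9,-2,12],"rot":[-3,-2.5,9.2]},{"linear":[9,-2,12],"rot":[-3,-2.5,9.2]},{"linear":[9,-2,12],"rot":[-3,-2.5,9.2]}]'; python3 -m jog '[{"linear":[0,0,0],"rot":[0,0,0]},{"linear":[0,0,0],"rot":[0,0,0]}]'
python3 -c "
from h import *
delta(*tgt('long',150,1)); snap('w5'); delta(*tgt('long',40,1))"
```

```text
time: 8.35
tool_pos: [0.5228, -0.0337, 0.221]
ee_rot: [-0.004, 0.966, -0.043]
ft_force: [-0.4, 0.3, -4.5]
width: 0.0134
time: 8.6
tool_pos: [0.5232, -0.034, 0.2215]
ee_rot: [0.001, 0.967, -0.047]
ft_force: [0.9, 0.2, -3.2]
width: 0.013
t 8.6 pos [523.2 -34.  221.5] d [4.7 0.6 1.3] rv [-0.06 -0.42 -0.13] per row [0.5 0.1 0.1] [-0.01 -0.04 -0.01] j [-0.07 -0.25 -0.88  0.34  0.02 -0.02] w 13.0 F [ 0.9  0.2 -3.2]
t 8.65 pos [523.5 -33.8 221.8] d [ 67.4  -2.8 -89.1] rv [-0.05 -0.39 -0.18] per row [ 6.7 -0.3 -8.9] [-0.   -0.04 -0.02] j [-0.07 -0.25 -0.88  0.33  0.02 -0.02] w 12.7 F [ 0.5  0.2 -3.6]
```

View pics/w5.png

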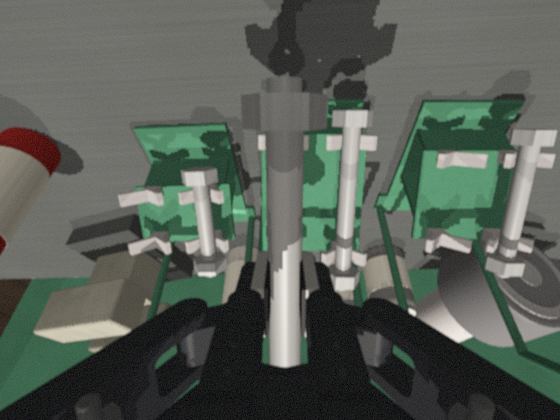

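Run:
```python
from h import *
import pickle
C,im,s=pickle.load(open('w5.pkl','rb')); k=2; off=(110,85)
b=cv2.resize(im[off[1]:off[1]+215,off[0]:off[0]+400,::-1],None,fx=k,fy=k,interpolation=cv2.INTER_CUBIC)
for q in SEAT: draw(b,C,np.array(SEAT[q][0]),SEAT[q][1],CL[q],k,off)
cv2.imwrite(f'pics/o_w5.png',b)
```

```text
(no output)
```

View pics/o_w5.png

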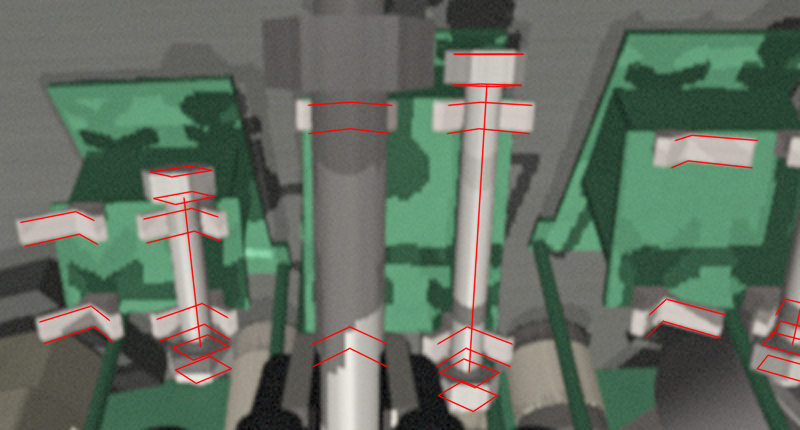

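```bash
python3 -m jog '[{"linear":[7,0,-9],"rot":[0,-0.4,-0.2]},{"linear":[15,-0.7,-20],"rot":[0,0,0]},{"linear":[15,-0.7,-20],"rot":[0,0,0]},{"linear":[15,-0.7,-20],"rot":[0,0,0]},{"linear":[15,-0.7,-20],"rot":[0,0,0]},{"linear":[0,0,0],"rot":[0,0,0]},{"linear":[0,0,0],"rot":[0,0,0]}]'
python3 -c "
from h import *
snap('w6'); delta(*tgt('long',0,1));snap('s6','scene')"
```

```text
time: 9.52
tool_pos: [0.591, -0.0364, 0.134]
ee_rot: [0.0, 0.958, -0.049]
ft_force: [0.0, 0.4, -2.9]
width: 0.0131
t 9.575 pos [591.3 -36.5 134.7] d [ 22.6  -1.2 -34.8] rv [ 0.01  0.19 -0.09] per row [ 2.3 -0.1 -3.5] [ 0.    0.02 -0.01] j [-0.07  0.02 -0.91  0.04  0.01 -0.01] w 13.1 F [-0.4  0.3 -2.2]
```

View pics/w6.png

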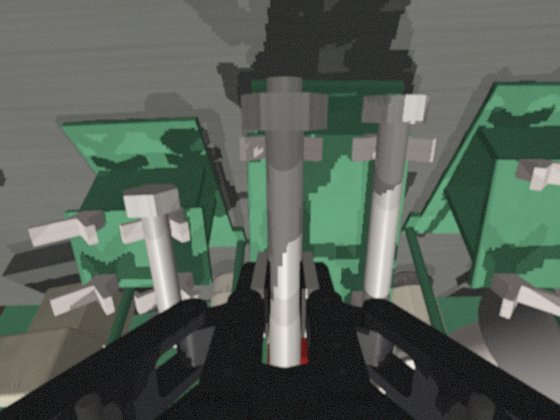

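```bash
python3 -m jog '[{"linear":[7,-1.5,-10],"rot":[0,0.2,0]},{"linear":[7,-1,-10],"rot":[0,0,0]},{"linear":[5,0,-7],"rot":[0,0,0]},{"linear":[2,0,-4],"rot":[0,0,0]},{"linear":[0,0,0],"rot":[0,0,0]},{"linear":[0,0,0],"rot":[0,0,0]}]'
python3 -c "
from h import *
snap('w7'); delta(*tgt('long',0,1))"
```

```text
time: 10.38
tool_pos: [0.6124, -0.0393, 0.1033]
ee_rot: [-0.001, 0.96, -0.049]
ft_force: [0.2, 0.5, -2.3]
width: 0.013
t 10.425 pos [612.5 -39.3 103.6] d [ 1.3  1.5 -3.7] rv [ 0.02  0.02 -0.09] per row [ 0.1  0.2 -0.4] [ 0.    0.   -0.01] j [-0.07  0.11 -0.9  -0.05  0.01 -0.02] w 13.0 F [ 0.1  0.2 -3. ]
```

View pics/w7.png

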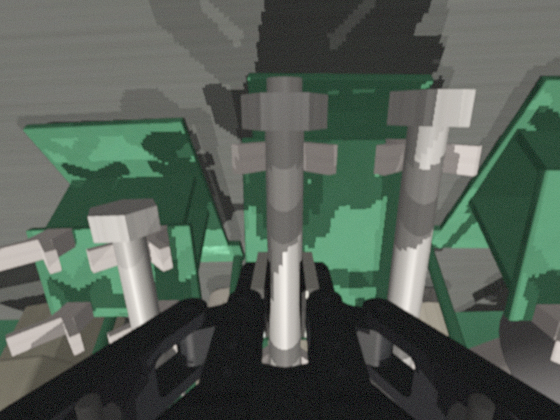

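```bash
python3 -m jog '[{"linear":[1,0,-1.8],"rot":[0,0,0]},{"linear":[0.6,0,-1.5],"rot":[0,0,0]},{"linear":[0,0,0],"rot":[0,0,0]},{"linear":[0,0,0],"rot":[0,0,0]}]'
python3 -c "
from h import *
delta(*tgt('long',0,1))"
```

```text
time: 10.92
tool_pos: [0.6143, -0.0399, 0.101]
ee_rot: [-0.002, 0.958, -0.052]
ft_force: [-8.7, -1.1, 6.9]
width: 0.0129
t 10.925 pos [614.3 -39.9 101. ] d [-0.5  2.2 -1.1] rv [ 0.06  0.09 -0.01] per row [-0.   0.2 -0.1] [ 0.01  0.01 -0.  ] j [-0.07  0.12 -0.9  -0.06  0.01 -0.02] w 12.9 F [-8.7 -1.1  6.9]
```

```bash
python3 -m jog '[{"linear":[0,0,0],"rot":[0,0,0]},{"linear":[0,0,0],"rot":[0,0,0]},{"linear":[0,0,0],"rot":[0,0,0]},{"linear":[0,0,0],"rot":[0,0,0]}]' 36
python3 -m jog '[{"linear":[-6,0,8],"rot":[0,0,0]},{"linear":[-11,0.5,16],"rot":[0,0,0]},{"linear":[-17,0.8,25],"rot":[0,0,0]},{"linear":[-28,1.2,41],"rot":[0,0,0]},{"linear":[-28,1.2,41],"rot":[0,0,0]},{"linear":[0,0,0],"rot":[0,0,0]}]'
python3 -c "
from h import *
snap('w8'); delta(*tgt('long',150,1));snap('s8','scene')"
```

```text
time: 11.42
tool_pos: [0.6142, -0.0393, 0.1001]
ee_rot: [-0.0, 0.96, -0.049]
ft_force: [0.4, 0.1, -0.4]
width: 0.0362
time: 12.18
tool_pos: [0.5247, -0.0357, 0.236]
ee_rot: [-0.001, 0.952, -0.05]
ft_force: [0.8, -0.2, 0.8]
width: 0.036
t 12.225 pos [524.5 -35.7 233.9] d [  3.4   2.3 -11.1] rv [ 0.04  0.29 -0.08] per row [ 0.3  0.2 -1.1] [ 0.    0.03 -0.01] j [-0.08 -0.27 -0.87  0.35  0.02 -0.02] w 36.0 F [-0.5  0.7 -0.2]
```

View pics/w8.png

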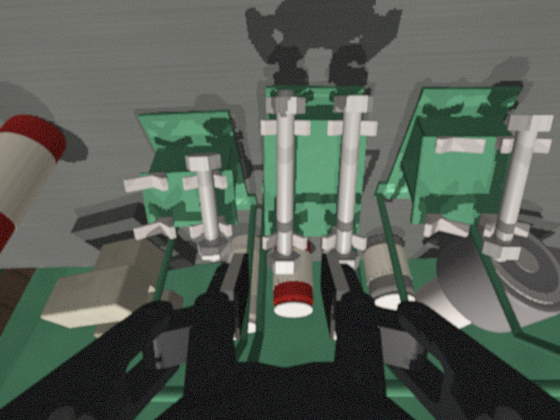

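Run:
```python
from h import *
import pickle
C,im,s=pickle.load(open('w8.pkl','rb'))
cv2.imwrite('pics/w8z.png',cv2.resize(im[80:280,240:400,::-1],None,fx=3,fy=3,interpolation=cv2.INTER_CUBIC))
Rs=seatR(-2.9)
for x in(-76,-70,0,70,83): print(x,proj(C,np.array([.6185,-.038,.095])+Rs@np.array([x,0,0])/1000)[0],proj(C,np.array([.6185,-.038,.095])+Rs@np.array([x,60,0])/1000)[0])
```

```text
-76 [286.65758197 105.5526331 ] [354.05297875 105.60718798]
-70 [286.63819413 112.60556159] [353.59702191 112.65749729]
0 [286.4292633  188.61063762] [348.68333394 188.63622275]
70 [286.24777333 254.6332469 ] [344.41482706 254.63872719]
83 [286.21666091 265.95135604] [343.6830696  265.95364979]
```

View pics/w8z.png

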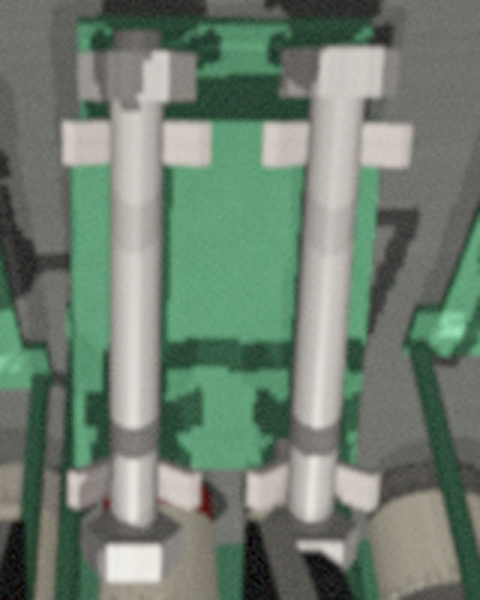

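```bash
python3 -c "
from h import *
delta((.438,.289,.2),Rdown(-13.5))"
```

```text
t 12.275 pos [524.2 -35.6 232.1] d [-86.2 324.6 -32.1] rv [ 31.99  23.94 -97.16] per row [-8.6 32.5 -3.2] [ 3.2   2.39 -9.72] j [-0.08 -0.27 -0.87  0.35  0.02 -0.02] w 35.8 F [-0.8  0.8 -0.2]
```

```bash
python3 -m jog '[{"linear":[-13,32,0],"rot":[3.2,2.4,-9.7]},{"linear":[-13,32,0],"rot":[3.2,2.4,-9.7]},{"linear":[-12,32,0],"rot":[3.2,2.4,-9.7]},{"linear":[-8,32,-4],"rot":[3.2,2.4,-9.7]},{"linear":[-8,32,-4],"rot":[3.2,2.4,-9.7]},{"linear":[-8,33,-4],"rot":[3.2,2.4,-9.7]},{"linear":[-6,33,-5],"rot":[3.2,2.4,-9.7]},{"linear":[-6,33,-5],"rot":[3.2,2.4,-9.7]},{"linear":[-6,33,-5],"rot":[3.2,2.4,-9.7]},{"linear":[-6,33,-5],"rot":[3.2,2.4,-9.7]}]' 50; python3 -m jog '[{"linear":[0,0,0],"rot":[0,0,0]},{"linear":[0,0,0],"rot":[0,0,0]}]'
python3 -c "
from h import *
delta((.438,.289,.2),Rdown(-13.5)); C,im,s=snap('w9')"
```

```text
time: 13.52
tool_pos: [0.439, 0.2871, 0.1962]
ee_rot: [1.021, 1.568, -0.77]
ft_force: [0.3, 0.0, 0.2]
width: 0.0499
time: 13.78
tool_pos: [0.4391, 0.2852, 0.1973]
ee_rot: [1.133, 1.565, -0.651]
ft_force: [-0.0, 0.2, -1.5]
width: 0.0498
t 13.775 pos [439.1 285.2 197.3] d [-1.1  3.8  2.7] rv [ 0.22  0.28 -1.28] per row [-0.1  0.4  0.3] [ 0.02  0.03 -0.13] j [ 0.58  0.2  -0.32  1.05 -0.01  2.36] w 49.8 F [-0.   0.2 -1.5]
```

View pics/w9.png

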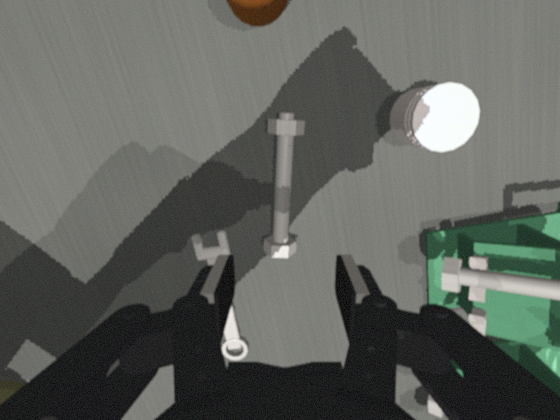

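```bash
python3 -c "
from h import *
import pickle
C,im,s=pickle.load(open('w9.pkl','rb'))
cv2.imwrite('pics/w9z.png',cv2.resize(im[95:275,230:340,::-1],None,fx=3.3,fy=3.3,interpolation=cv2.INTER_CUBIC))
"
```

```text
(no output)
```

View pics/w9z.png

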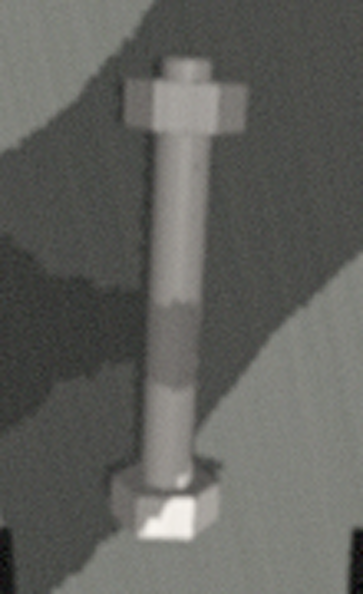

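```bash
python3 -c "
from h import *
import pickle
C,im,s=pickle.load(open('w9.pkl','rb'))
a=onz(C,(285.6,135),.018);b=onz(C,(281.2,241),.018);print(a,b,(a+b)/2,np.linalg.norm(a-b),np.degrees(np.arctan2(*(a-b)[[1,0]])))
delta((*((a+b)/2)[:2],.02),Rdown(np.degrees(np.arctan2(*(a-b)[[1,0]]))-90))
"
```

```text
[0.45276082 0.33844277 0.018     ] [0.42541576 0.23342772 0.018     ] [0.43908829 0.28593524 0.018     ] 0.10851688154494676 75.4047579946136
t 13.825 pos [439.2 285.2 197.8] d [-1.000e-01  7.000e-01 -1.778e+02] rv [ 0.19  0.32 -2.34] per row [ -0.    0.1 -17.8] [ 0.02  0.03 -0.23] j [ 0.58  0.2  -0.32  1.05 -0.01  2.36] w 49.9 F [-0.3 -1.1  0.1]
```

```bash
python3 -m jog '[{"linear":[0,1.2,-40],"rot":[0.2,0.3,-2.3]},{"linear":[0,0,-45],"rot":[0,0,0]},{"linear":[0,0,-45],"rot":[0,0,0]},{"linear":[0,0,-30],"rot":[0,0,0]},{"linear":[0,0,-16.5],"rot":[0,0,0]},{"linear":[0,0,0],"rot":[0,0,0]}]' 45; python3 -m jog '[{"linear":[0,0,0],"rot":[0,0,0]},{"linear":[0,0,0],"rot":[0,0,0]},{"linear":[0,0,0],"rot":[0,0,0]},{"linear":[0,0,0],"rot":[0,0,0]},{"linear":[0,0,0],"rot":[0,0,0]}]' 0 80;python3 -c "
from h import *
delta((.434,-.014,.2),Rdown(-14))"; python3 -m jog '[{"linear":[0,0,8],"rot":[0,0,0]},{"linear":[0,0,20],"rot":[0,0,0]},{"linear":[0,0,40],"rot":[0,0,0]},{"linear":[0,0,40],"rot":[0,0,0]},{"linear":[0,0,0],"rot":[0,0,0]},{"linear":[0,0,0],"rot":[0,0,0]}]';python3 -c "
from h import *
C,im,s=snap('w10'); snap('s10','scene');delta(*tgt('medium',160,0))
cv2.imwrite('pics/w10z.png',cv2.resize(im[60:380,190:380,::-1],None,fx=1.85,fy=1.85,interpolation=cv2.INTER_CUBIC))
for r in range(100,170,5):print(r,inhand(C,s,(285,r),6.7))
"
```

```text
time: 14.58
tool_pos: [0.439, 0.2865, 0.0217]
ee_rot: [-3.03, 1.57, 1.427]
ft_force: [-0.4, -0.6, -0.2]
width: 0.0448
time: 15.2
tool_pos: [0.4403, 0.288, 0.0239]
ee_rot: [2.688, 1.566, 0.862]
ft_force: [-1.5, -0.7, 6.0]
width: 0.0131
t 15.2 pos [440.3 288.   23.9] d [  -6.3 -302.   176.1] rv [-0.21  0.18  0.62] per row [ -0.6 -30.2  17.6] [-0.02  0.02  0.06] j [ 0.58  0.37 -0.53  0.67  0.    2.4 ] w 13.1 F [-1.5 -0.7  6. ]
time: 15.95
tool_pos: [0.4391, 0.2869, 0.1298]
ee_rot: [2.87, 1.569, 1.044]
ft_force: [-0.2, -0.1, -2.8]
width: 0.013
t 16.05 pos [438.4 286.5 128.7] d [  92.6 -160.3  102.8] rv [-32.14 -23.68  98.29] per row [  9.3 -16.   10.3] [-3.21 -2.37  9.83] j [ 0.58  0.25 -0.41  0.9   0.    2.4 ] w 12.7 F [ 0.1  0.2 -4.2]
100 [  6.7   0.1 -80.4]
105 [  6.7   0.1 -78.5]
110 [  6.7   0.1 -76.6]
115 [  6.7   0.1 -74.7]
120 [  6.7   0.1 -72.8]
125 [  6.7   0.1 -70.8]
130 [  6.7   0.1 -68.9]
135 [  6.7   0.1 -66.9]
140 [  6.7   0.1 -64.9]
145 [  6.7   0.1 -62.8]
150 [  6.7   0.1 -60.8]
155 [  6.7   0.1 -58.7]
160 [  6.7   0.1 -56.7]
165 [  6.7   0.1 -54.6]
```

View pics/w10z.png

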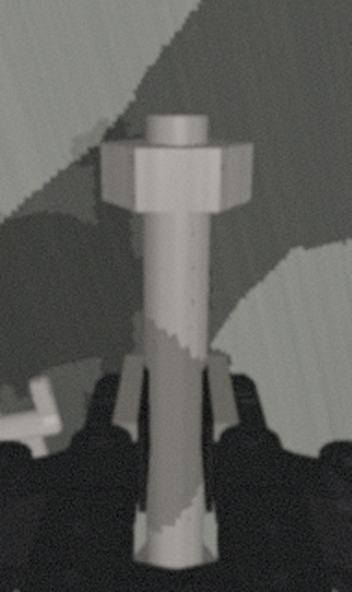

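```bash
sed -i "s/'medium':((.6265,.1215,.095),-2.8)/'medium':((.6265,.1215,.095),-2.4)/" h.py
python3 -m jog '[{"linear":[5,-14,14],"rot":[-3.2,-2.4,9.8]},{"linear":[5,-14,14],"rot":[-3.2,-2.4,9.8]},{"linear":[8,-16,14],"rot":[-3.2,-2.4,9.8]},{"linear":[10,-16,14],"rot":[-3.2,-2.4,9.8]},{"linear":[10,-17,14],"rot":[-3.2,-2.4,9.8]},{"linear":[10,-17,14],"rot":[-3.2,-2.4,9.8]},{"linear":[10,-17,14],"rot":[-3.2,-2.4,9.8]},{"linear":[10,-17,5],"rot":[-3.2,-2.4,9.8]},{"linear":[10,-17,0],"rot":[-3.2,-2.4,9.8]},{"linear":[10,-15,0],"rot":[-3.2,-2.4,9.8]}]'; python3 -m jog '[{"linear":[0,0,0],"rot":[0,0,0]},{"linear":[0,0,0],"rot":[0,0,0]}]'
python3 - <<'E'
from h import *
delta(*tgt('medium',150,3.5)); C,im,s=snap('w11'); delta(*tgt('medium',40,3.5))
k=2; off=(120,85)
b=cv2.resize(im[off[1]:off[1]+215,off[0]:off[0]+400,::-1],None,fx=k,fy=k,interpolation=cv2.INTER_CUBIC)
for q in SEAT: draw(b,C,np.array(SEAT[q][0]),SEAT[q][1],CL[q],k,off)
cv2.imwrite(f'pics/o_w11.png',b)
E
```

```text
time: 17.3
tool_pos: [0.526, 0.1266, 0.231]
ee_rot: [0.008, 0.963, -0.038]
ft_force: [-0.2, 0.2, -2.9]
width: 0.0125
time: 17.55
tool_pos: [0.5268, 0.1272, 0.2321]
ee_rot: [0.015, 0.963, -0.041]
ft_force: [0.1, -0.2, -3.1]
width: 0.013
t 17.55 pos [526.8 127.2 232.1] d [  7.   -1.8 -10.8] rv [-0.49 -0.17  0.65] per row [ 0.7 -0.2 -1.1] [-0.05 -0.02  0.07] j [ 0.37 -0.2  -0.81  0.39 -0.23  0.36] w 13.0 F [ 0.1 -0.2 -3.1]
t 17.6 pos [527.2 127.7 232.6] d [  69.6   -5.  -101.4] rv [-0.49 -0.12  0.59] per row [  7.   -0.5 -10.1] [-0.05 -0.01  0.06] j [ 0.37 -0.2  -0.81  0.39 -0.23  0.36] w 12.8 F [ 0.6 -0.4 -3.9]
```

View pics/o_w11.png

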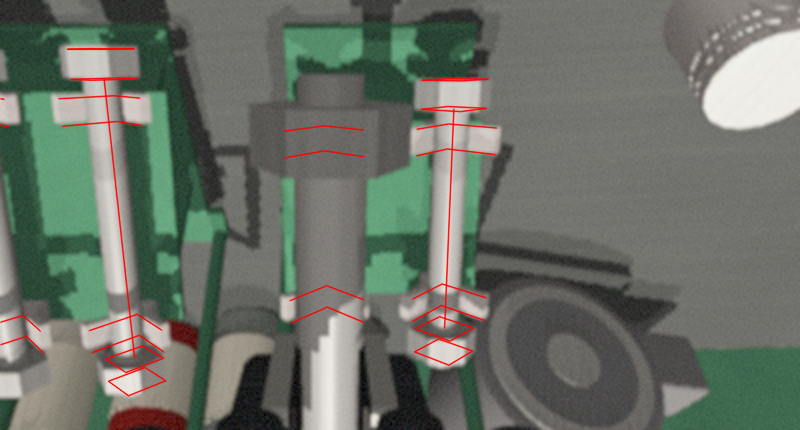

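```bash
python3 -m jog '[{"linear":[7,-2,-11],"rot":[-0.5,-0.1,0.6]},{"linear":[15,-0.8,-22],"rot":[0,0,0]},{"linear":[15,-0.8,-22],"rot":[0,0,0]},{"linear":[16,-0.7,-23],"rot":[0,0,0]},{"linear":[16,-0.7,-23],"rot":[0,0,0]},{"linear":[0,0,0],"rot":[0,0,0]},{"linear":[0,0,0],"rot":[0,0,0]}]'
python3 -c "
from h import *
snap('w12'); delta(*tgt('medium',0,3.5))"
```

```text
time: 18.48
tool_pos: [0.5964, 0.1229, 0.1324]
ee_rot: [-0.001, 0.959, -0.041]
ft_force: [0.1, 0.5, -3.1]
width: 0.0132
t 18.525 pos [596.7 123.  133. ] d [ 23.1  -1.2 -34.6] rv [ 0.02  0.11 -0.11] per row [ 2.3 -0.1 -3.5] [ 0.    0.01 -0.01] j [ 0.3   0.07 -0.85  0.07 -0.2   0.28] w 13.2 F [-1.1 -0.1 -3.1]
```

View pics/w12.png

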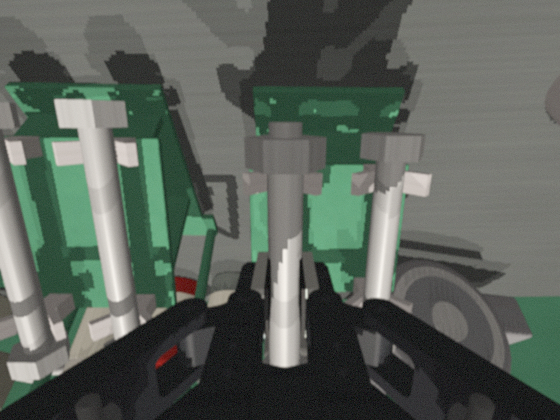

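```bash
python3 -m jog '[{"linear":[7,-1,-10],"rot":[0,0,0]},{"linear":[7,-0.8,-10],"rot":[0,0,0]},{"linear":[5,0,-7],"rot":[0,0,0]},{"linear":[2.5,0,-4],"rot":[0,0,0]},{"linear":[0,0,0],"rot":[0,0,0]},{"linear":[0,0,0],"rot":[0,0,0]}]'
python3 -c "
from h import *
snap('w13'); delta(*tgt('medium',0,3.5))"
```

```text
time: 19.27
tool_pos: [0.618, 0.1204, 0.1013]
ee_rot: [-0.002, 0.958, -0.042]
ft_force: [0.0, 1.1, -2.8]
width: 0.0131
t 19.325 pos [618.  120.5 101.4] d [ 1.8  1.3 -3. ] rv [ 0.05  0.1  -0.09] per row [ 0.2  0.1 -0.3] [ 0.    0.01 -0.01] j [ 0.28  0.15 -0.85 -0.02 -0.19  0.27] w 13.0 F [-0.6  0.2 -3.8]
```

View pics/w13.png

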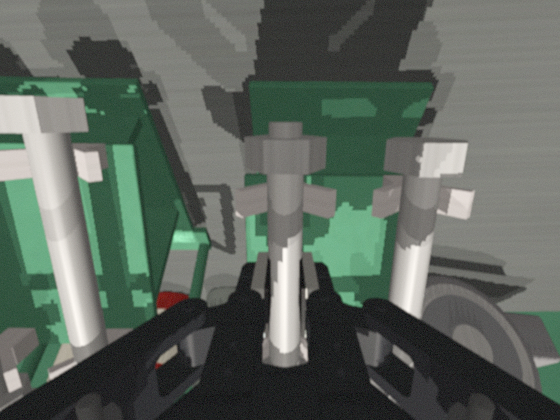

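```bash
python3 -m jog '[{"linear":[1,0.3,-1.6],"rot":[0,0,0]},{"linear":[0.8,0,-1.4],"rot":[0,0,0]},{"linear":[0,0,0],"rot":[0,0,0]},{"linear":[0,0,0],"rot":[0,0,0]}]'
python3 -c "
from h import *
delta(*tgt('medium',0,3.5))"
```

```text
time: 19.82
tool_pos: [0.6192, 0.1205, 0.1002]
ee_rot: [-0.002, 0.957, -0.043]
ft_force: [-24.8, -2.2, 26.1]
width: 0.0128
t 19.825 pos [619.2 120.5 100.2] d [ 0.6  1.3 -1.7] rv [ 0.09  0.19 -0.07] per row [ 0.1  0.1 -0.2] [ 0.01  0.02 -0.01] j [ 0.28  0.16 -0.85 -0.02 -0.19  0.27] w 12.8 F [-24.8  -2.2  26.1]
```

```bash
python3 -m jog '[{"linear":[-0.5,0,0.7],"rot":[0,0,0]},{"linear":[0,0,0],"rot":[0,0,0]}]'; python3 -m jog '[{"linear":[0,0,0],"rot":[0,0,0]},{"linear":[0,0,0],"rot":[0,0,0]},{"linear":[0,0,0],"rot":[0,0,0]},{"linear":[0,0,0],"rot":[0,0,0]}]' 36
python3 -m jog '[{"linear":[-6,0,8],"rot":[0,0,0]},{"linear":[-11,0.5,16],"rot":[0,0,0]},{"linear":[-17,0.8,25],"rot":[0,0,0]},{"linear":[-28,1.2,41],"rot":[0,0,0]},{"linear":[-28,1.2,41],"rot":[0,0,0]},{"linear":[0,0,0],"rot":[0,0,0]},{"linear":[0,0,0],"rot":[0,0,0]}]'
python3 -c "
from h import *
C,im,s=snap('w14')
cv2.imwrite('pics/w14z.png',cv2.resize(im[80:300,220:410,::-1],None,fx=2.7,fy=2.7,interpolation=cv2.INTER_CUBIC))
delta((.432,-.276,.2),Rdown(-75.2+90))
delta((.432,-.276,.2),Rdown(14.8+180))
for q in('long','medium'):
  for x in(-1,1): print(proj(C,np.array(SEAT[q][0])+seatR(SEAT[q][1])@np.array([[x*CL[q]/2,0,0],[x*CL[q]/2,60,0]]).T.T[0]/1000)[0])
"
```

```text
time: 20.08
tool_pos: [0.6191, 0.1205, 0.1003]
ee_rot: [-0.002, 0.957, -0.043]
ft_force: [-14.4, -2.7, 13.2]
width: 0.013
time: 20.58
tool_pos: [0.6195, 0.1208, 0.099]
ee_rot: [-0.001, 0.958, -0.041]
ft_force: [0.0, 0.4, 0.7]
width: 0.036
time: 21.45
tool_pos: [0.5292, 0.1245, 0.2302]
ee_rot: [-0.001, 0.958, -0.041]
ft_force: [-0.3, -0.2, -0.9]
width: 0.0358
t 21.5 pos [529.  124.3 229.2] d [ -97.  -400.3  -29.2] rv [ 23.5   29.17 -70.5 ] per row [ -9.7 -40.   -2.9] [ 2.35  2.92 -7.05] j [ 0.36 -0.19 -0.82  0.37 -0.23  0.33] w 35.6 F [ 0.6  0.4 -0.4]
t 21.5 pos [529.  124.3 229.2] d [ -97.  -400.3  -29.2] rv [-31.58  25.43 103.3 ] per row [ -9.7 -40.   -2.9] [-3.16  2.54 10.33] j [ 0.36 -0.19 -0.82  0.37 -0.23  0.33] w 35.6 F [ 0.6  0.4 -0.4]
[106.35313475 119.54676035]
[128.3907178  261.62895814]
[284.96205233 138.07218151]
[284.79886851 248.90002874]
```

View pics/w14z.png

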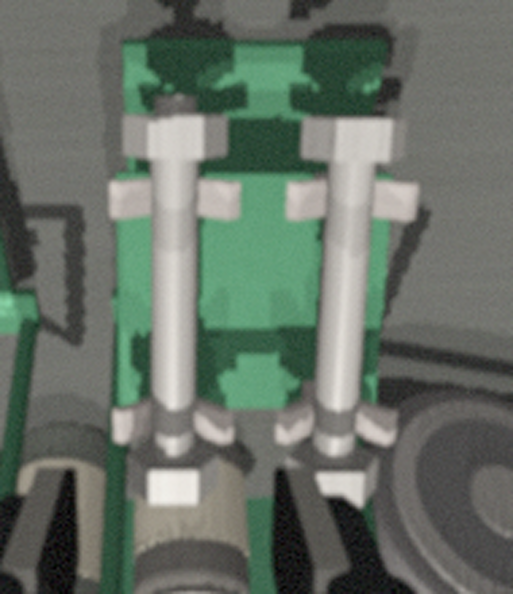

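```bash
python3 -m jog '[{"linear":[-16,-38,0],"rot":[2.4,2.9,-7]},{"linear":[-16,-40,0],"rot":[2.4,2.9,-7]},{"linear":[-14,-40,0],"rot":[2.3,2.9,-7]},{"linear":[-10,-40,0],"rot":[2.3,2.9,-7]},{"linear":[-8,-40,0],"rot":[2.3,2.9,-7]},{"linear":[-8,-41,-5],"rot":[2.3,2.9,-7]},{"linear":[-8,-41,-5],"rot":[2.3,2.9,-7]},{"linear":[-8,-40,-6],"rot":[2.3,2.9,-7]},{"linear":[-6,-40,-6],"rot":[2.4,3,-7.2]},{"linear":[-4,-40,-6],"rot":[2.4,3,-7.2]}]' 50; python3 -m jog '[{"linear":[0,0,0],"rot":[0,0,0]},{"linear":[0,0,0],"rot":[0,0,0]}]'
python3 -c "
from h import *
delta((.432,-.276,.2),Rdown(14.8)); C,im,s=snap('w15')
cv2.imwrite('pics/w15z.png',cv2.resize(im[80:320,200:370,::-1],None,fx=2.5,fy=2.5,interpolation=cv2.INTER_CUBIC))"
```

```text
time: 22.75
tool_pos: [0.4305, -0.2769, 0.1998]
ee_rot: [-1.924, 1.567, 3.043]
ft_force: [0.7, 0.7, 0.9]
width: 0.0499
time: 23.0
tool_pos: [0.4307, -0.2751, 0.2002]
ee_rot: [-1.507, 1.568, -2.818]
ft_force: [-0.4, -0.4, -0.1]
width: 0.0502
t 23.0 pos [ 430.7 -275.1  200.2] d [ 1.3 -0.9 -0.2] rv [ 0.04 -0.13 -0.09] per row [ 0.1 -0.1 -0. ] [ 0.   -0.01 -0.01] j [-0.57  0.17 -0.34  1.06 -0.    0.74] w 50.2 F [-0.4 -0.4 -0.1]
```

View pics/w15z.png

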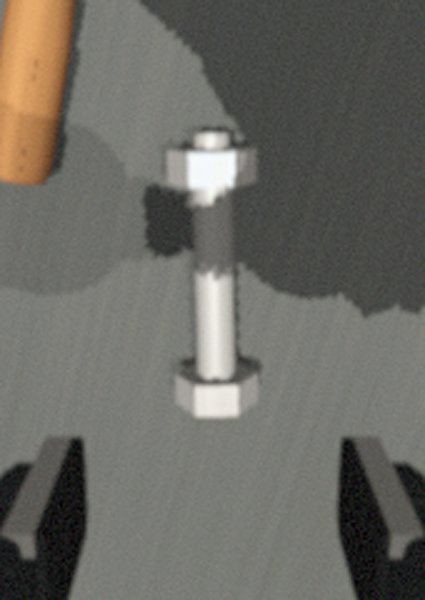

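```bash
python3 -c "
from h import *
import pickle
C,im,s=pickle.load(open('w15.pkl','rb'))
a=onz(C,(284.4,155.2),.018);b=onz(C,(286.4,232.5),.018);m=(a+b)/2;y=np.degrees(np.arctan2(*(a-b)[[1,0]]));print(a,b,m,np.linalg.norm(a-b),y)
delta((*m[:2],.021),Rdown(y-90))
"
```

```text
[ 0.42125192 -0.2405166   0.018     ] [ 0.44397494 -0.31787476  0.018     ] [ 0.43261343 -0.27919568  0.018     ] 0.08062642996631685 106.36950773452466
t 23.05 pos [ 430.8 -274.7  200.8] d [   1.8   -4.5 -179.8] rv [ 0.08 -0.08  1.43] per row [  0.2  -0.5 -18. ] [ 0.01 -0.01  0.14] j [-0.57  0.17 -0.34  1.06 -0.    0.74] w 50.2 F [ 0.  -0.6 -0.2]
```

```bash
python3 -m jog '[{"linear":[1.7,-4,-40],"rot":[0,0,1.4]},{"linear":[0,0,-45],"rot":[0,0,0]},{"linear":[0,0,-45],"rot":[0,0,0]},{"linear":[0,0,-30],"rot":[0,0,0]},{"linear":[0,0,-19],"rot":[0,0,0]},{"linear":[0,0,0],"rot":[0,0,0]}]' 45; python3 -m jog '[{"linear":[0,0,0],"rot":[0,0,0]},{"linear":[0,0,0],"rot":[0,0,0]},{"linear":[0,0,0],"rot":[0,0,0]},{"linear":[0,0,0],"rot":[0,0,0]},{"linear":[0,0,0],"rot":[0,0,0]}]' 0 80;python3 -m jog '[{"linear":[0,0,8],"rot":[0,0,0]},{"linear":[0,0,20],"rot":[0,0,0]},{"linear":[0,0,40],"rot":[0,0,0]},{"linear":[0,0,40],"rot":[0,0,0]},{"linear":[0,0,0],"rot":[0,0,0]},{"linear":[0,0,0],"rot":[0,0,0]}]';python3 -c "
from h import *
C,im,s=snap('w16');delta(*tgt('short',160,0))
cv2.imwrite('pics/w16z.png',cv2.resize(im[60:380,190:380,::-1],None,fx=1.85,fy=1.85,interpolation=cv2.INTER_CUBIC))
for r in range(180,240,5):print(r,inhand(C,s,(285,r),7.5))
"
```

```text
time: 23.8
tool_pos: [0.4319, -0.2775, 0.0221]
ee_rot: [-1.322, 1.569, -2.607]
ft_force: [-0.8, -0.0, 0.3]
width: 0.0452
time: 24.42
tool_pos: [0.4338, -0.2798, 0.0245]
ee_rot: [0.248, 1.567, -1.039]
ft_force: [-2.0, 2.6, 6.5]
width: 0.0132
time: 25.18
tool_pos: [0.4327, -0.2793, 0.1308]
ee_rot: [-0.278, 1.568, -1.565]
ft_force: [-0.8, 0.7, -2.9]
width: 0.0127
t 25.225 pos [ 432.2 -279.   130.1] d [115.2 100.8 101.5] rv [-22.46 -29.85  70.84] per row [11.5 10.1 10.1] [-2.25 -2.98  7.08] j [-0.57  0.24 -0.43  0.9  -0.    0.71] w 12.5 F [-0.  -0.2 -2.1]
180 [  7.5   0.4 -48. ]
185 [  7.5   0.4 -45.8]
190 [  7.5   0.4 -43.6]
195 [  7.5   0.4 -41.3]
200 [  7.5   0.4 -39.1]
205 [  7.5   0.4 -36.8]
210 [  7.5   0.4 -34.5]
215 [  7.5   0.4 -32.2]
220 [  7.5   0.4 -29.8]
225 [  7.5   0.4 -27.4]
230 [  7.5   0.4 -25. ]
235 [  7.5   0.4 -22.6]
```

View pics/w16z.png

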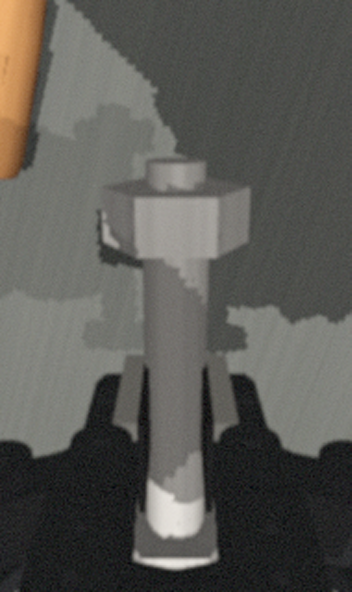

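```bash
python3 -c "
from h import *
T=cam('top');S=cam('scene')
print(tri([T,S],[(394,150),(180.5,151)]))
delta(*tgt('short',150,-3.5,7.5,-1.5))
"
```

```text
(array([ 0.61346616, -0.32682021,  0.1615183 ]), [np.float64(0.11361393186596674), np.float64(0.09348809429811707)])
t 25.225 pos [ 432.2 -279.   130.1] d [122.1 100.8  95.1] rv [-22.46 -29.85  70.84] per row [12.2 10.1  9.5] [-2.25 -2.98  7.08] j [-0.57  0.24 -0.43  0.9  -0.    0.71] w 12.5 F [-0.  -0.2 -2.1]
```

```bash
python3 -m jog '[{"linear":[4,14,14],"rot":[-2.2,-3,7.1]},{"linear":[6,14,14],"rot":[-2.2,-3,7.1]},{"linear":[8,14,14],"rot":[-2.2,-3,7.1]},{"linear":[12,12,14],"rot":[-2.3,-3,7.1]},{"linear":[14,12,14],"rot":[-2.3,-3,7.1]},{"linear":[14,10,14],"rot":[-2.3,-3,7.1]},{"linear":[14,10,11],"rot":[-2.3,-3,7.1]},{"linear":[14,8,5],"rot":[-2.3,-3,7.1]},{"linear":[14,4,0],"rot":[-2.2,-3,7.1]},{"linear":[14,3,0],"rot":[-2.2,-2.9,7.1]}]'; python3 -m jog '[{"linear":[0,0,0],"rot":[0,0,0]},{"linear":[0,0,0],"rot":[0,0,0]}]'
python3 - <<'E'
from h import *
C,im,s=snap('w17'); delta(*tgt('short',150,-3.5,7.5,-1.5)); delta(*tgt('short',40,-3.5,7.5,-1.5))
k=2; off=(120,85)
b=cv2.resize(im[off[1]:off[1]+215,off[0]:off[0]+400,::-1],None,fx=k,fy=k,interpolation=cv2.INTER_CUBIC)
for q in SEAT: draw(b,C,np.array(SEAT[q][0]),SEAT[q][1],CL[q],k,off)
cv2.imwrite(f'pics/o_w17.png',b)
E
```

```text
time: 26.48
tool_pos: [0.5458, -0.1775, 0.2286]
ee_rot: [-0.0, 0.96, -0.001]
ft_force: [0.2, -0.5, -2.6]
width: 0.013
time: 26.72
tool_pos: [0.546, -0.1784, 0.2296]
ee_rot: [0.003, 0.962, -0.005]
ft_force: [-1.3, -0.0, -2.6]
width: 0.013
t 26.775 pos [ 546.4 -178.4  230.2] d [ 7.9  0.2 -5. ] rv [-0.06 -0.04 -0.11] per row [ 0.8  0.  -0.5] [-0.01 -0.   -0.01] j [-0.45 -0.12 -0.76  0.37  0.25 -0.37] w 12.6 F [ 0.4 -0.4 -2. ]
t 26.775 pos [ 546.4 -178.4  230.2] d [ 71.   -0.4 -95.1] rv [-0.06 -0.04 -0.11] per row [ 7.1 -0.  -9.5] [-0.01 -0.   -0.01] j [-0.45 -0.12 -0.76  0.37  0.25 -0.37] w 12.6 F [ 0.4 -0.4 -2. ]
```

View pics/o_w17.png

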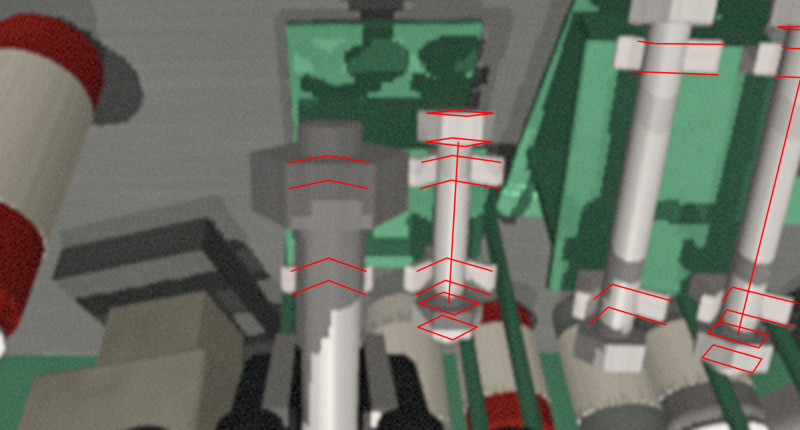

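```bash
sed -i "s/(.643,-.179,.095),-.5/(.643,-.1805,.095),-.5/" h.py; python3 -m jog '[{"linear":[8,-1.3,-5],"rot":[0,0,0]},{"linear":[15,-0.2,-22],"rot":[0,0,0]},{"linear":[16,-0.2,-22],"rot":[0,0,0]},{"linear":[16,-0.1,-23],"rot":[0,0,0]},{"linear":[16,-0.1,-23],"rot":[0,0,0]},{"linear":[0,0,0],"rot":[0,0,0]},{"linear":[0,0,0],"rot":[0,0,0]}]'
python3 -c "
from h import *
snap('w18'); delta(*tgt('short',0,-3.5,7.5,-1.5))"
```

```text
time: 27.65
tool_pos: [0.6181, -0.1803, 0.1362]
ee_rot: [0.0, 0.959, -0.005]
ft_force: [-0.2, 0.2, -2.5]
width: 0.0125
t 27.7 pos [ 618.3 -180.6  136.8] d [ 22.1   0.1 -34.5] rv [ 0.02  0.13 -0.2 ] per row [ 2.2  0.  -3.5] [ 0.    0.01 -0.02] j [-0.39  0.13 -0.77  0.1   0.22 -0.32] w 12.9 F [-0.4  1.3 -2.2]
```

View pics/w18.png

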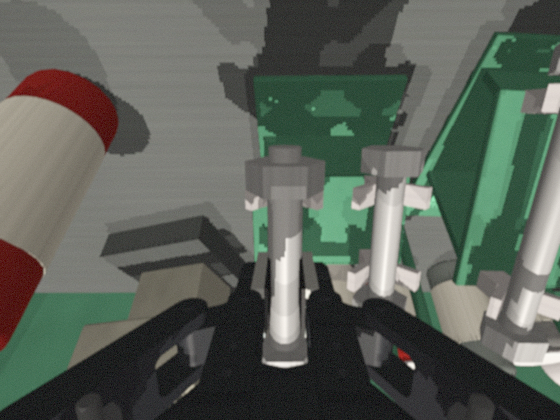

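```bash
python3 -m jog '[{"linear":[7,0,-10],"rot":[0,0,0]},{"linear":[7,0,-10],"rot":[0,0,0]},{"linear":[4.5,0,-7],"rot":[0,0,0]},{"linear":[1.5,0,-3.5],"rot":[0,0,0]},{"linear":[0,0,0],"rot":[0,0,0]},{"linear":[0,0,0],"rot":[0,0,0]}]'
python3 -c "
from h import *
snap('w19'); delta(*tgt('short',0,-3.5,7.5,-1.5))"
```

```text
time: 28.45
tool_pos: [0.638, -0.1805, 0.1056]
ee_rot: [-0.0, 0.958, -0.005]
ft_force: [-0.4, 0.9, -2.1]
width: 0.0128
t 28.5 pos [ 638.1 -180.5  105.7] d [ 2.2  0.  -3.4] rv [ 0.01  0.11 -0.21] per row [ 0.2  0.  -0.3] [ 0.    0.01 -0.02] j [-0.37  0.21 -0.76  0.02  0.21 -0.31] w 12.9 F [-0.6  0.7 -2.9]
```

View pics/w19.png

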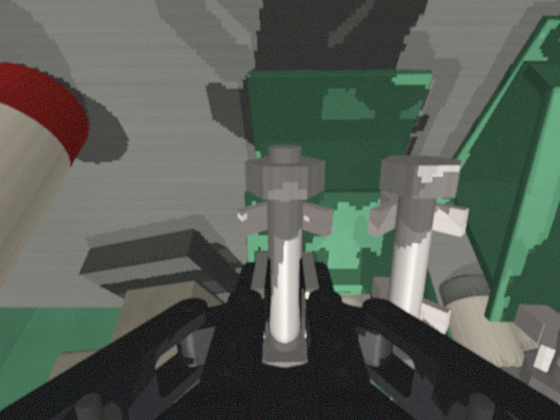

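```bash
python3 -m jog '[{"linear":[1,0,-1.5],"rot":[0,0,0]},{"linear":[0.5,0,-0.8],"rot":[0,0,0]},{"linear":[0,0,0],"rot":[0,0,0]},{"linear":[0,0,0],"rot":[0,0,0]}]'
python3 -c "
from h import *
delta(*tgt('short',0,-3.5,7.5,-1.5))"
```

```text
time: 29.0
tool_pos: [0.6394, -0.1806, 0.1041]
ee_rot: [-0.001, 0.957, -0.006]
ft_force: [-9.0, 0.8, 7.6]
width: 0.0128
t 29.0 pos [ 639.4 -180.6  104.1] d [ 0.9  0.2 -1.8] rv [ 0.02  0.14 -0.2 ] per row [ 0.1  0.  -0.2] [ 0.    0.01 -0.02] j [-0.37  0.21 -0.76  0.02  0.21 -0.31] w 12.8 F [-9.   0.8  7.6]
```

```bash
python3 -m jog '[{"linear":[0,0,0],"rot":[0,0,0]},{"linear":[0,0,0],"rot":[0,0,0]},{"linear":[0,0,0],"rot":[0,0,0]},{"linear":[0,0,0],"rot":[0,0,0]}]' 36
python3 -m jog '[{"linear":[-6,0,8],"rot":[0,0,0]},{"linear":[-11,0,16],"rot":[0,0,0]},{"linear":[-17,0,25],"rot":[0,0,0]},{"linear":[-28,0,41],"rot":[0,0,0]},{"linear":[-28,0,41],"rot":[0,0,0]},{"linear":[-15,30,20],"rot":[0,0,0]},{"linear":[-15,30,20],"rot":[0,0,0]},{"linear":[0,30,0],"rot":[0,0,0]},{"linear":[0,0,0],"rot":[0,0,0]},{"linear":[0,0,0],"rot":[0,0,0]}]'
python3 - <<'E'
from h import *
C,im,s=snap('w20');snap('t20','top');snap('s20','scene');print(s['time'],s['tool_pos'])
b=cv2.resize(im[70:290,100:500,::-1],None,fx=2,fy=2,interpolation=cv2.INTER_CUBIC); cv2.imwrite('pics/w20z.png',b)
k=2;off=(100,70)
for q in SEAT: draw(b,C,np.array(SEAT[q][0]),SEAT[q][1],CL[q],k,off)
cv2.imwrite('pics/o_w20.png',b)
E
```

```text
time: 29.5
tool_pos: [0.6397, -0.1804, 0.1032]
ee_rot: [-0.0, 0.958, -0.005]
ft_force: [0.1, -0.1, 0.9]
width: 0.0361
time: 30.75
tool_pos: [0.5194, -0.0906, 0.2743]
ee_rot: [-0.001, 0.958, -0.005]
ft_force: [-0.3, 0.4, -0.2]
width: 0.0359
30.75 [ 0.51935412 -0.09059153  0.27430542]
```

View pics/w20z.png

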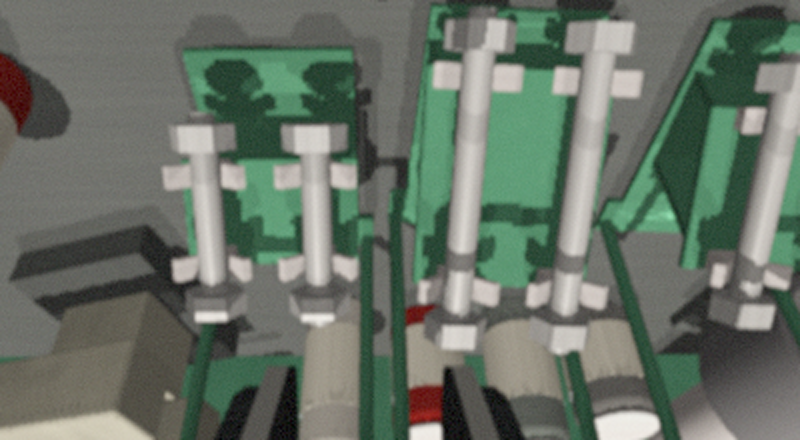

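View pics/s20.png

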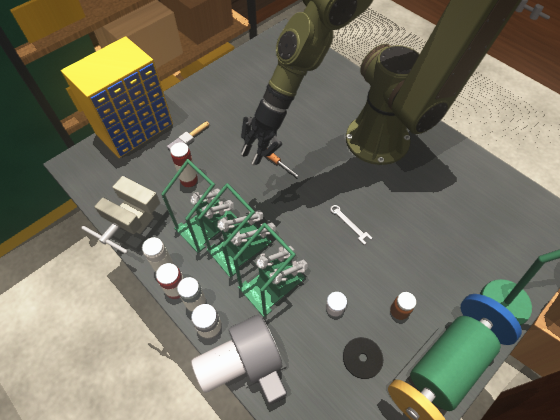

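View pics/t20.png

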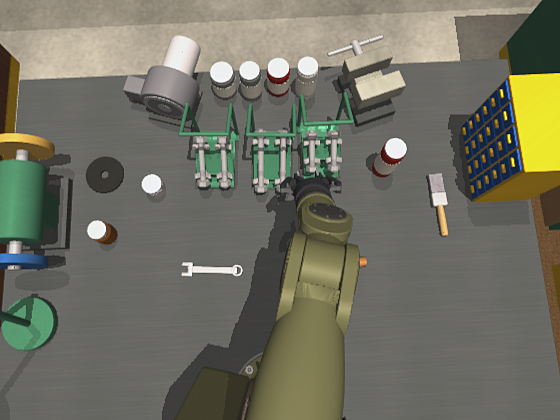

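```bash
python3 -c "
from cell import ctrl
print(ctrl.close_job())"
```

```text
the job is handed in; nothing more can be done
None
```

I laid all three bolts, long, medium and short, in the free saddles of their own racks and handed the job in. The last clock reading before that was about 31 s of the 72 s allowed. No verdict was reported, so success rests on my own last images.

- **Placing:** I brought each bolt in square to the plate and lowered it until the wrist force showed contact. I then opened the fingers part-way and backed out along the same line.
- **Contact force:** It was about 11 N for the long and short bolts. For the medium bolt it reached about 36 N, so I backed off a little before releasing.
- **Final images:** In the last wrist picture each bolt lies parallel to its stored neighbour, with the shank in both saddles and the head and nut outside. The long and short bolts were about 1–2 mm off their neighbour along the slope, and the medium showed no visible offset.
- **Bystanders:** In the last top and scene pictures nothing had visibly moved, and the arm was clear of everything. The arm partly hid the screwdriver in the top picture; it shows in the scene picture, but I did not measure it.
- **Disagreements:**
  - My first in-hand estimate for the medium bolt was about 2 mm out. I saw this afterwards, and it stayed within the end play.
  - The gripper read about 13 mm on the 16 mm shanks. The pictures showed the bolts held properly.
  - Fitting the long seat from marked image points left errors of up to 5 pixels. I placed that bolt on my averaged estimate, checked against close-up pictures.

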